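# Gauge a slotted test panel and hang it on its pin

### The arm

A 6-joint arm with a two-finger parallel gripper is mounted at the origin on a cart in front of the work surface, level with it; the furniture and walls round the work are solid. World frame = base frame: x ahead of the robot, y to its left, z up, the work surface at z = 0. Lengths are in m, angles in rad, forces in N, time in s.
With the tool pointing down it reaches from about 0.325 to 0.775 m from the base axis. Payload 5.5 kg.
Tool frame: the origin (TCP) lies midway between the tips of the shut fingers; the grasp point (between the pads) lies 19 mm behind it; y points along the fingers, z is the direction in which the jaws open and shut, and the axes are right-handed (so a half turn about y gives the same grasp; the last joint's range is limited). The gripper opens to 85 mm and grips with 20 to 120 N. Pads are 22 mm wide; open, the fingers measure 114 mm over their backs; the gripper's body (76 mm by 85 mm) begins 54 mm behind the grasp point. The pads swing forward as they close: fully open they stand 13 mm farther back than shut.
Start: joints at [-1.205, 0.091, 1.231, -0, 1.82, -0.057], TCP at [0.246, -0.547, 0.231] pointing down, gripper open.
Joint ranges: [-2.87, 2.87], [-0.86, 2.18], [0.17, 2.46], [-1.51, 4.65], [0.06, 2.69], [-2.65, 2.65]. Speed limits (rad/s): [2.57, 2.57, 3.01, 3.14, 3.14, 3.14].

### API

Orientations are given as a 3x3 rotation matrix whose columns are the frame's x, y, z axes.
In Python, from workcell import bot gives the robot as it stands.
- The arm moves only by the tool send_rows, never from a script. Its argument "increments" is text: rows parted by semicolons, each of 5 numbers parted by spaces: the closure, from 0 (fully open) to 1 (shut), then the shift along the world's x, y, z in m, then the turn about the world's z in degrees. In form: fingers dx dy dz turn; .... A call has 1 to 20 rows; each row shifts and turns the commanded pose from where the row before left it; what a row does not reach is not made up. A row lasts 1/12 s, in which the tool goes at most 41.7 mm and 7.16 degrees, less where a joint would pass 70% of its speed; a pose out of reach is approached as far as the arm can. A call with a gripper value outside its range is refused whole. The fingers move at their own pace and stop on an object; "squeeze" is the grip in N (left out, the last holds). Time passes only in rows, so rows that do not move let the fingers close. It gives the time, the measured TCP pose, the force and the opening at its end, in the units of the state.
- bot.sense(): the state, without advancing time (a new reading comes with each control period).
- bot.capture(name): name is "side" or "top" or "wrist"; returns a dict with "frame" (420x560x3 uint8, blue, green, red), "K" (3x3 intrinsics, pixels), "k1" (the pictures are not rectified: a ray, as slopes to the right and down, at radius r is drawn at 1 + k1 r^2 times it, then the intrinsics apply), "R" (3x3) and "t" (3): a world point X has camera coordinates R X + t; the wrist camera has in their place "mount" (4x4, takes a point from camera to tool coordinates, whose origin is the TCP and whose axes are the tool frame's). Camera axes: x right, y down, z forward; pixel columns grow to the right and rows downward; lengths in m; the calibration is good to about 2 mm. A picture is of the moment at which its call begins: read the wrist's pose just before it. There is no depth.
- bot.sign_off(): hands the job in, once; it reports no verdict.
Trained networks look in a picture, given as the dict that the camera call returned (one of the last four; its "shot" number tells which), for a name from the list of things; names that differ only in an ending like _2 or _b are one class to them, and where a whole thing is asked for, a point or a joint stands for the part that bears it (a point fixed in the world has none). Each returns a list of dicts, best first, with "p" (0 to 1); they miss things now and then, are a little off and sometimes report something else, mostly with a low value. They report only what shows in the picture. A call takes as long as a camera call. They do not tell look-alikes from the thing itself.
- bot.regions_of(picture, thing): "pixels" (420x560 bool, what is visible of it) and "location" ([column, row] in pixels, amid what is visible of it).
- bot.tip_of(picture, thing): "location" ([column, row] in pixels: a listed point, or the origin of a listed thing).
The state is a dict: "time": time; "q": joint angles; "joint_vel": joint speeds; "tau": joint torques, N m; "tool_pos": TCP position; "tool_rot": TCP orientation; "ft_force": force on the tool from outside, world axes, zero at the start; "ft_torque": the same for the moment, N m; "opening": finger opening in m.
Only numpy, scipy, OpenCV 4.12 (cv2) and the standard library are available. Lean on these libraries where they do the work, as an engineer would, in place of code of your own. Each camera call takes 0.05 s, during which the arm holds its last target. There are 200 camera calls.

### The job

Lay the blue test panel on the sloping bed of the width gauge, foot against the ledge and tab uppermost, and let go of it; then slide the orange-posted jaw along until the panel is squeezed firmly between the two jaws, and keep the push on for a moment. After that take the panel by its bare metal tab and hang it on the stand: bring the slot sideways over the headed pin and let the panel down so the pin sits in the slot's raised pocket and the panel hangs there on its own. Do not push the blue-lidded cup or the petri dish about.

Things in the scene. Friction and masses are not known exactly. Their poses are not given: they have to be found in the camera images.
- panel_center (a point): centre of the test panel, a flat plate 140 mm long, 8 mm thick, about 110 g, first lying flat. Local x: from foot to tab, y: across, towards the slot's open mouth, z: thickness. Blue part 60 mm wide, from the foot edge (x = -70) to x = +25; bare metal tab 28 mm wide, x = +25 to +70, in the middle (y = 0). It balances near its centre
- panel_foot (a point): middle of the panel's foot edge, half-way through the thickness (70 mm from the centre, at local x = -70, y = 0); axes as panel_center. Friction may keep the panel from sliding down the bed by itself, so bring the foot onto the ledge
- panel_seat (a point): point in the panel where the pin's axis lies when it hangs (in panel_center's axes x = +10, y = 0). The slot, 14 mm wide, runs through the plate from its mouth at the edge y = +30 to y = -9, between x = -9 and +5; at its inner end (y = -9 to +9) a V-shaped pocket with 45 degree flanks continues it towards the tab up to x = +16 and centres the pin
- gauge_bed: sloping bed (45 degrees) of the fixed width gauge, aluminium. Origin: on the line where bed surface and ledge meet, 50 mm above the bench. x: level, along the ledge, the way the jaw closes; y: DOWN the slope; z: out of the surface. The bed reaches from y = 0 up to y = -80 (the panel's tab overhangs it); the ledge, y = 0 to +8, stands 10 mm proud. Both span x = -90 to +60
- gauge_anvil: fixed dark steel jaw on the bed, origin and axes those of gauge_bed; its gripping face is at x = +45, it occupies y = -22 to -4 and stands 14 mm above the bed
- jaw (a joint): travel (m) of the sliding jaw, 0 open to 0.09. Its face is at x = -75 mm + travel in gauge_bed's frame, 14 mm proud, 18 mm wide like the fixed jaw; behind it an arm crosses the ledge to the post. It pushes the panel along the ledge to the fixed jaw, where travel is 0.060. Friction about 2.5 N; 5 to 15 N more is a firm squeeze, kept only while the post is pushed
- jaw_post (a point): point on the axis of the jaw's upright orange post, 15 mm below its top, where to pinch or push it from above. Post 14 mm (along the sliding direction) by 18 mm, free from 42 to 105 mm above the bench; moves with the jaw along gauge_bed's x; 35 mm out from the bed's lower edge
- pin_mid (a point): middle of the free length of the stand's level steel pin, on its axis, 125 mm above the bench. Local x along the pin, from head to post; z up. Pin 8 mm thick, free from x = -18 to +18, ended by a 20 mm round head and a 16 mm collar; the post behind is 22 mm wide and rises 8 mm above the axis; base 120 x 100 x 12 mm
- blue_cup: sample cup with a blue lid, 58 mm across, 70 mm high, origin under its centre; a bystander
- dish: petri dish 60 mm across, 14 mm high, origin under its centre; a bystander
There are look-alikes about, which are no part of the job. Of the things shaped like the part that bears panel_center, the blue one is meant.

How it is judged:
By the outcome, as a careful person would: the job done as asked, in the order asked, and still so for the second after the job is handed in, with the robot touching nothing.
It also fails if it takes over 72 s, if anything falls off the work surface, if the arm or the gripper's body presses on something with over 40 N, if the wrist force passes 120 N, or if a joint passes its speed limit or range.

## Working session

There is one attempt and no reset: what is moved stays moved. The work goes in short steps, Python scripts to look and compute and a tool call to move; the robot and the scene stay as the last step left them, time stands still between calls to the robot, and variables do not carry over. Pictures are saved under pics/ and viewed, about 8 in all and at most 12, crops included, and the job is handed in when it is done.

Besides the shell and the picture viewer there is one more tool, called as name(argument=value, ...) on one line, values as JSON. send_rows: Moves the arm, as the interface text tells. Its arguments: {"type":"object","properties":{"increments":{"type":"string"},"squeeze":{"type":"number"}},"required":["increments"]}

```bash
ls; mkdir -p pics
cat > h.py <<'E'
import numpy as np, cv2
from workcell import bot
def cam(p):
    if "R" in p: return np.array(p["R"]),np.array(p["t"])
    s=p["sense"]; T=np.array(p["mount"]); Rt=np.array(s["tool_rot"]); tp=np.array(s["tool_pos"])
    Rc=Rt@T[:3,:3]; c=Rt@T[:3,3]+tp
    return Rc.T,-Rc.T@c
def shot(n):
    s=bot.sense(); p=bot.capture(n); p["sense"]=s; return p
def ray(p,uv):
    K=np.array(p["K"]); x=np.linalg.solve(K,[uv[0],uv[1],1.])[:2]; s=x.copy()
    for _ in range(20): s=x/(1+p["k1"]*(s@s))
    R,t=cam(p); d=R.T@np.array([s[0],s[1],1.]); return -R.T@t,d/np.linalg.norm(d)
def atz(p,uv,z):
    o,d=ray(p,uv); return o+d*(z-o[2])/d[2]
def proj(p,X):
    R,t=cam(p); c=R@np.array(X)+t; s=c[:2]/c[2]; s=s*(1+p["k1"]*(s@s)); return (np.array(p["K"])@[s[0],s[1],1])[:2]
def tri(rs):
    A=np.zeros((3,3));b=np.zeros(3)
    for o,d in rs:
        M=np.eye(3)-np.outer(d,d);A+=M;b+=M@o
    X=np.linalg.solve(A,b); return X,[np.linalg.norm((np.eye(3)-np.outer(d,d))@(X-o)) for o,d in rs]
E
cat > a.py <<'E'
from h import *
np.set_printoptions(precision=4,suppress=True)
names=["panel_center","panel_foot","panel_seat","gauge_bed","gauge_anvil","jaw_post","pin_mid","blue_cup","dish"]
ps={}
for n in["side","top"]:
    p=shot(n);ps[n]=p;cv2.imwrite(f"pics/{n}0.png",p["frame"])
    print(n,"cam at",-p["R"].T@p["t"] if hasattr(p["R"],"T") else "")
    for k in names:
        print(n,k,[(np.round(d["location"],1).tolist(),round(d["p"],2)) for d in bot.tip_of(p,k)][:4])
E
python3 a.py; python3 -c "
import cv2,numpy as np
a=cv2.imread('pics/side0.png');b=cv2.imread('pics/top0.png');cv2.imwrite('pics/both0.png',cv2.resize(np.vstack([a,b])[:, :],(400,600)))"
```

```text
pics
side cam at [-0.1453 -1.4335  1.3668]
side panel_center [([329.2, 334.6], 0.81), ([286.9, 242.3], 0.62), ([286.6, 242.5], 0.49)]
side panel_foot [([282.7, 227.5], 0.92), ([302.9, 329.0], 0.75)]
side panel_seat [([327.4, 332.2], 0.81), ([287.1, 239.9], 0.62)]
side gauge_bed []
side gauge_anvil []
side jaw_post [([326.7, 251.0], 0.55)]
side pin_mid [([227.1, 141.7], 0.8)]
side blue_cup [([287.4, 175.6], 0.53)]
side dish [([327.2, 248.7], 0.48)]
top cam at [ 0.4805 -0.1572  1.5218]
top panel_center [([433.6, 239.2], 0.91), ([149.1, 285.8], 0.89), ([301.3, 218.8], 0.68)]
top panel_foot [([276.8, 214.2], 0.98), ([150.2, 258.7], 0.68), ([424.0, 255.5], 0.57)]
top panel_seat [([307.1, 215.8], 0.94), ([148.9, 289.9], 0.57), ([211.2, 219.0], 0.19)]
top gauge_bed [([121.6, 221.3], 0.7), ([213.2, 222.4], 0.64)]
top gauge_anvil []
top jaw_post [([192.7, 245.5], 0.53), ([303.6, 217.8], 0.22)]
top pin_mid [([119.4, 222.0], 0.67), ([276.6, 214.6], 0.24), ([195.6, 246.2], 0.22)]
top blue_cup [([176.1, 152.1], 0.58)]
top dish [([325.9, 175.6], 0.5)]
```

View pics/top0.png

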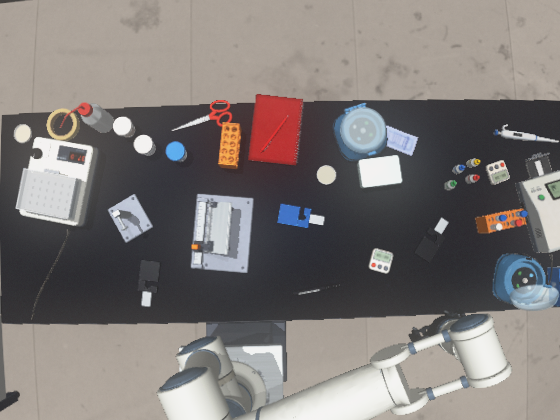

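View pics/side0.png

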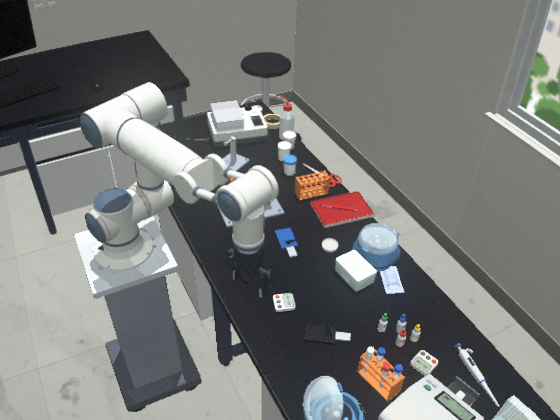

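```bash
cat > b.py <<'E'
from h import *
np.set_printoptions(precision=4,suppress=True)
p=shot("top")
cv2.imwrite("pics/topc.png",cv2.resize(p["frame"][140:310,95:345],(800,544),interpolation=cv2.INTER_CUBIC))
for n,uv,z in [("foot",(276.8,214.2),.004),("seat",(307.1,215.8),.004),("ctr",(301.3,218.8),.004),("dish",(325.9,175.6),.0),("cup",(176.1,152.1),0),("post",(192.7,245.5),.09),("pin",(119.4,222),.125),("bed",(213.2,222.4),.05)]:
    print(n,atz(p,uv,z))
E
python3 b.py
```

```text
foot [ 0.5499 -0.1567  0.004 ]
seat [ 0.5425 -0.2495  0.004 ]
ctr [ 0.5338 -0.2314  0.004 ]
dish [ 0.6656 -0.3118  0.    ]
cup [0.7521 0.1518 0.    ]
post [0.4619 0.089  0.09  ]
pin [0.5342 0.2933 0.125 ]
bed [0.5285 0.0331 0.05  ]
```

View pics/topc.png

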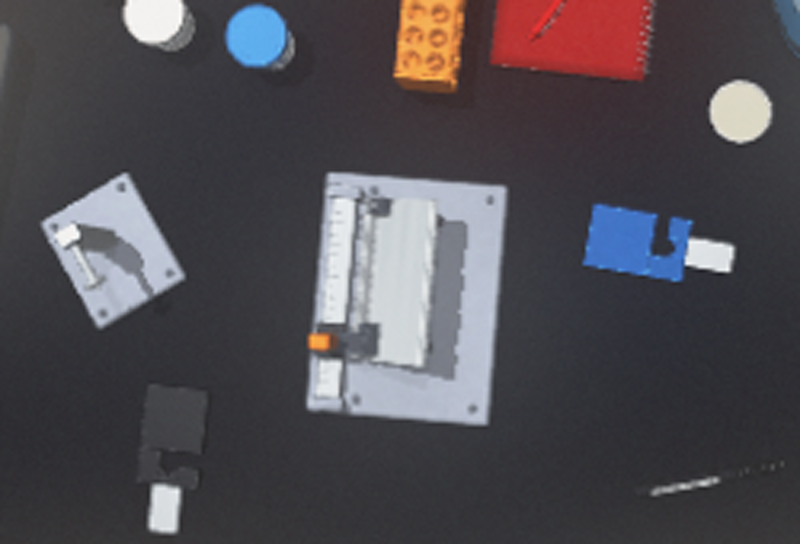

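```bash
cat > c.py <<'E'
from h import *
np.set_printoptions(precision=4,suppress=True)
s=bot.sense(); print(s["tool_pos"],"\n",np.array(s["tool_rot"]),s["q"],s["opening"],s["ft_force"],s["time"])
p=shot("wrist"); print(p["mount"]); 
p=shot("top")
f=lambda c:(95+c[0]/3.2-.5+.16,140+c[1]/3.2-.34)
for n,c,z in [("foot",(591,236),.006),("tabend",(734,256),.006),("pinhead",(95,285),.125),("pinpost",(68,235),.125),("cup",(257,37),.07)]: print(n,atz(p,f(c),z))
E
python3 c.py
```

```text
[ 0.2462 -0.5472  0.2313] 
 [[-0.912   0.      0.4103]
 [-0.4103 -0.     -0.912 ]
 [ 0.     -1.      0.    ]] [-1.2047  0.0911  1.2307 -0.      1.8198 -0.0567] 0.08571666222420776 [-0.8762  0.147   0.1999] 1.05
[[-0.0007  0.954   0.2999 -0.0745]
 [ 0.0005 -0.2999  0.954  -0.1431]
 [ 1.      0.0008 -0.0003  0.0002]
 [ 0.      0.      0.      1.    ]]
foot [ 0.552  -0.1645  0.006 ]
tabend [ 0.5291 -0.301   0.006 ]
pinhead [0.5146 0.2791 0.125 ]
pinpost [0.5599 0.3033 0.125 ]
cup [0.7423 0.1409 0.07  ]
```

send_rows(increments="0 0.024 0.023 0 4.7;0 0.024 0.023 0 4.7;0 0.024 0.023 0 4.7;0 0.024 0.023 0 4.7;0 0.024 0.023 0 4.7;0 0.024 0.023 0 4.7;0 0.024 0.023 0 4.7;0 0.024 0.023 0 4.7;0 0.024 0.023 -0.01 4.7;0 0.024 0.023 -0.01 4.7;0 0.024 0.023 -0.01 4.7;0 0.024 0.023 0 4.6;0 0 0 0 0;0 0 0 0 0", squeeze=20)

```text
time: 2.32
tool_pos: [0.5351, -0.2697, 0.2008]
tool_rot: [[-0.162, -0.001, 0.987], [-0.987, 0.0, -0.162], [-0.0, -1.0, -0.001]]
ft_force: [-0.2, -0.4, 0.5]
opening: 0.0857
```

```bash
cat > w.py <<'E'
import sys
from h import *
np.set_printoptions(precision=4,suppress=True)
z=float(sys.argv[2])
p=shot("wrist"); s=p["sense"]; print(s["tool_pos"],np.degrees(np.arctan2(s["tool_rot"][1][2],s["tool_rot"][0][2])),s["ft_force"],s["opening"],s["time"])
cv2.imwrite(f"pics/{sys.argv[1]}.png",p["frame"])
for k in sys.argv[3:]:
    print(k,[(np.round(d["location"],1).tolist(),round(d["p"],2),atz(p,d["location"],z)) for d in bot.tip_of(p,k)][:2])
E
python3 w.py w1 .004 panel_center panel_foot panel_seat
```

```text
[ 0.5351 -0.2697  0.2008] -9.3221250778296 [-0.2342 -0.4292  0.5112] 0.08567027888592563 2.3167
panel_center [([278.3, 149.1], 0.82, array([ 0.54  , -0.2344,  0.004 ]))]
panel_foot [([280.7, 76.4], 0.7, array([ 0.554 , -0.1633,  0.004 ]))]
panel_seat [([276.4, 154.2], 0.97, array([ 0.5371, -0.2394,  0.004 ]))]
```

View pics/w1.png

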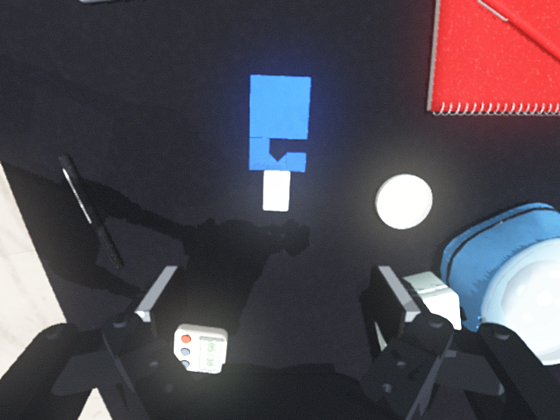

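send_rows(increments="0.35 -0.003 -0.004 -0.03 -1.5;0.35 0 0 -0.03 0;0.35 0 0 -0.03 0;0.35 0 0 -0.03 0;0.35 0 0 -0.03 0;0.35 0 0 -0.02 0;0.35 0 0 -0.02 0;0.35 0 0 -0.01 0;0.35 0 0 0 0;0.35 0 0 0 0;1 0 0 0 0;1 0 0 0 0;1 0 0 0 0;1 0 0 0 0;1 0 0 0 0;1 0 0 0 0;1 0 0 0 0", squeeze=30)

```text
time: 3.93
tool_pos: [0.5324, -0.276, 0.0036]
tool_rot: [[-0.19, 0.003, 0.982], [-0.982, -0.002, -0.19], [0.002, -1.0, 0.004]]
ft_force: [0.7, -0.4, 6.8]
opening: 0.0266
```

send_rows(increments="1 0 0 0.015 0;1 0 0 0.03 0;1 0 0 0.04 0;1 0 0 0.04 0;1 0 0 0.04 0;1 0 0 0.03 0;1 0 0 0.02 0;1 0 0 0.01 0;1 0 0 0 0;1 0 0 0 0")

```text
time: 4.77
tool_pos: [0.5311, -0.2751, 0.2253]
tool_rot: [[-0.19, -0.001, 0.982], [-0.982, 0.0, -0.19], [-0.0, -1.0, -0.001]]
ft_force: [-0.5, 0.0, -2.1]
opening: 0.0266
```

```bash
python3 w.py w2 .2 panel_center panel_foot panel_seat
```

```text
[ 0.5311 -0.2751  0.2253] -10.969679552172225 [-0.5418  0.0016 -2.092 ] 0.026607591323799397 4.7667
panel_center []
panel_foot [([280.5, 10.0], 0.91, array([ 0.554 , -0.1558,  0.2   ]))]
panel_seat [([276.3, 197.8], 0.65, array([ 0.5345, -0.2461,  0.2   ]))]
```

View pics/w2.png

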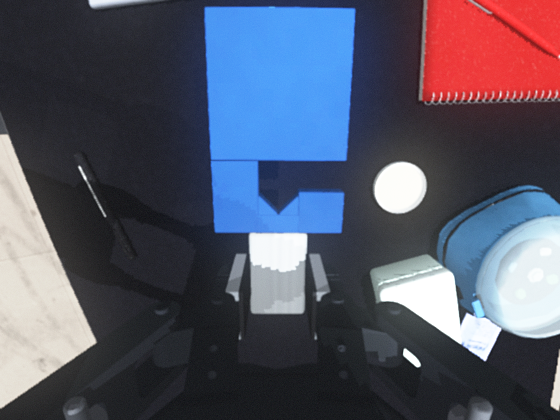

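```bash
cat > d.py <<'E'
from h import *
np.set_printoptions(precision=4,suppress=True)
a=cv2.imread("pics/top0.png"); g=cv2.resize(a[188:278,100:260],(800,450),interpolation=cv2.INTER_CUBIC); cv2.imwrite("pics/g.png",g)
p=shot("wrist"); K=np.array(p["K"])
ob=np.array([[-70,-30,4],[-70,30,4],[25,-30,4],[25,30,4],[25,14,4],[25,-14,4]],float)/1e3
im=np.array([[205,8],[355,8],[214,233],[344,233],[307,233],[249,233]],float)
ok,rv,tv=cv2.solvePnP(ob,im,K,np.array([p["k1"],0,0,0]))
R,t=cam(p); Rp=R.T@cv2.Rodrigues(rv)[0]; c=R.T@(tv[:,0]-t)
print(c,"\n",Rp); print(K,p["k1"]); print("tilt",np.degrees(np.arcsin(Rp[2,0])))
E
python3 d.py
```

```text
[ 0.5383 -0.2303  0.2238] 
 [[-0.1932  0.9811  0.0056]
 [-0.98   -0.1932  0.0475]
 [ 0.0477  0.0037  0.9989]]
[[317.2846   0.     277.2953]
 [  0.     317.2846 209.2403]
 [  0.       0.       1.    ]] -0.05664656519022257
tilt 2.7351566992857372
```

View pics/g.png

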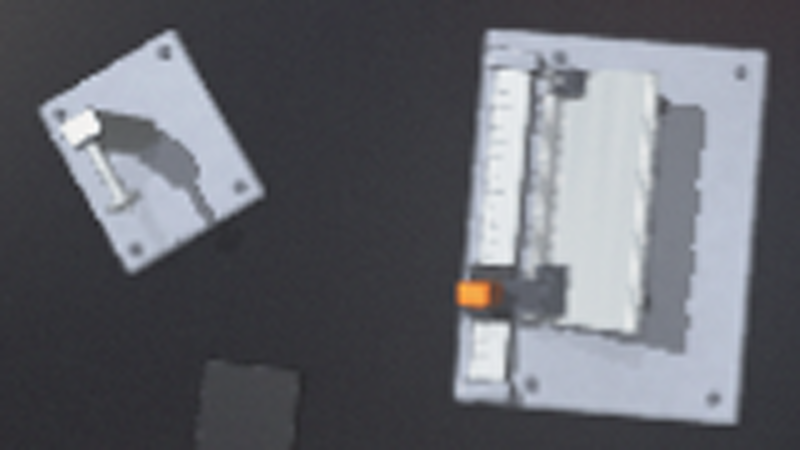

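```bash
cat > e.py <<'E'
from h import *
np.set_printoptions(precision=4,suppress=True)
p=shot("top"); f=lambda c:(100+(c[0]+.5)/5-.5,188+(c[1]+.5)/5-.5)
A=atz(p,f((659,70)),.1066);B=atz(p,f((638,332)),.1066)
u=(A-B)/np.linalg.norm(A-B); print("len",np.linalg.norm(A-B),"yaw",np.degrees(np.arctan2(u[1],u[0])))
print(A,B)
v=np.array([-u[1],u[0],0]) # horizontal of gauge y
O=(A-.06*u+B+.09*u)/2+.0566*v; O[2]=.05; print("origin",O)
print("post top",atz(p,f((476,292)),.105),"rel",[(atz(p,f((476,292)),.105)-O)@w for w in(u,v)])
for n,c,z in[("anvil nearcorner",(571,83),.068)]: 
    X=atz(p,f(c),z)-O; print(n,X@u,X@v)
h=atz(p,f((122,208)),.125);q=atz(p,f((88,133)),.125);print(h,q,np.linalg.norm(q-h),np.degrees(np.arctan2(*(q-h)[1::-1])))
c=[(168,29),(265,193),(133,272),(38,107)]
C=np.array([atz(p,f(x),.012) for x in c]);print(C,C.mean(0));
for i in range(4): d=C[(i+1)%4]-C[i];print(np.linalg.norm(d),np.degrees(np.arctan2(d[1],d[0])))
for k in["gauge_bed","gauge_anvil","pin_mid","jaw_post"]:print(k,[(np.round(d["location"],1).tolist(),round(d["p"],2)) for d in bot.tip_of(p,k)][:2])
E
python3 e.py
```

```text
len 0.1501924695782562 yaw -5.916768704467845
[ 0.5849 -0.0277  0.1066] [ 0.4355 -0.0122  0.1066]
origin [0.5309 0.0348 0.05  ]
post top [0.4605 0.0804 0.105 ] rel [np.float64(-0.07469036737913227), np.float64(0.03812885615317301)]
anvil nearcorner 0.0509857412370225 -0.0016257134001497182
[0.5133 0.2801 0.125 ] [0.5566 0.2995 0.125 ] 0.04749099728557603 24.149562113262597
[[0.6257 0.2851 0.012 ]
 [0.523  0.2254 0.012 ]
 [0.4764 0.3091 0.012 ]
 [0.5798 0.3683 0.012 ]] [0.5512 0.297  0.012 ]
0.11884053803983528 -149.8649850545836
0.09578095368568976 119.08767503536555
0.11907245214548241 29.76834741642476
0.09502358153018278 -61.05906591549822
gauge_bed [([211.1, 222.9], 0.68)]
gauge_anvil []
pin_mid [([122.8, 223.6], 0.96)]
jaw_post [([196.5, 245.8], 0.65)]
```

send_rows(increments="1 0 0 0 0;1 0 0 0.04 0;1 0 0 0.04 0;1 0 0 -0.04 0;1 0 0 -0.04 0;1 0 0 0.04 0;1 0 0 0.04 0;1 0 0 -0.04 0;1 0 0 -0.04 0;1 0 0 0.04 0;1 0 0 0.04 0;1 0 0 -0.04 0;1 0 0 -0.04 0;1 0 0 0.04 0;1 0 0 0.04 0;1 0 0 0 0;1 0 0 0 0", squeeze=20)

```text
time: 6.68
tool_pos: [0.5314, -0.2753, 0.3097]
tool_rot: [[-0.19, 0.005, 0.982], [-0.982, -0.003, -0.19], [0.002, -1.0, 0.006]]
ft_force: [0.7, -0.1, -0.1]
opening: 0.0262
```

```bash
python3 w.py w3 .25 panel_center panel_foot panel_seat
```

```text
[ 0.5314 -0.2753  0.3097] -10.973063029312126 [ 0.7426 -0.1046 -0.1107] 0.02618842062866406 6.6833
panel_center [([277.9, 372.4], 0.68, array([ 0.5064, -0.4007,  0.25  ]))]
panel_foot [([279.2, 8.1], 0.65, array([ 0.5562, -0.146 ,  0.25  ])), ([240.0, 358.1], 0.58, array([ 0.4795, -0.3804,  0.25  ]))]
panel_seat [([278.4, 198.6], 0.95, array([ 0.5345, -0.2566,  0.25  ])), ([283.6, 373.0], 0.63, array([ 0.5108, -0.4023,  0.25  ]))]
```

View pics/w3.png

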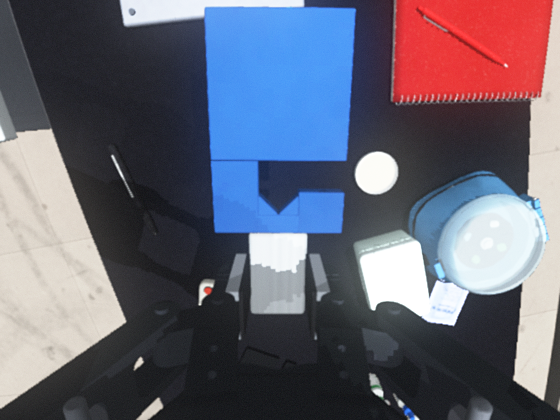

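send_rows(increments="1 0.001 0.034 0 1;1 0.001 0.034 0 1;1 0.001 0.034 -0.02 1;1 0.001 0.034 -0.02 1;1 0.001 0.034 -0.02 1.2;1 0.001 0.034 -0.02 0;1 0 0.034 -0.02 0;1 0 0.034 -0.02 0;1 0 0 -0.03 0;1 0 0 -0.03 0;1 0 0 0 0;1 0 0 0 0;1 0 0 0 0", squeeze=20)

```text
time: 7.97
tool_pos: [0.5382, -0.0036, 0.1285]
tool_rot: [[-0.101, 0.003, 0.995], [-0.995, -0.0, -0.101], [-0.0, -1.0, 0.003]]
ft_force: [0.3, -0.6, -0.3]
opening: 0.0265
```

```bash
python3 w.py w4 .106 gauge_bed gauge_anvil jaw_post
```

```text
[ 0.5382 -0.0036  0.1285] -5.801248794580233 [ 0.2693 -0.6417 -0.2996] 0.02645148921008514 7.9667
gauge_bed [([262.2, 162.6], 0.89, array([0.5336, 0.0462, 0.106 ]))]
gauge_anvil []
jaw_post [([123.5, 107.9], 0.57, array([0.4669, 0.0813, 0.106 ]))]
```

View pics/w4.png

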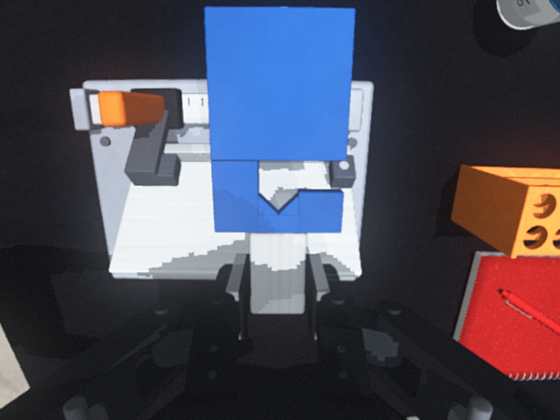

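```bash
cat > f.py <<'E'
from h import *
np.set_printoptions(precision=4,suppress=True)
p=shot("wrist")
for c in[(109,270),(361,272)]: print(atz(p,c,.1066))
A=atz(p,(361,272),.1066);B=atz(p,(109,270),.1066);u=(A-B)/np.linalg.norm(A-B);print(np.linalg.norm(A-B),np.degrees(np.arctan2(u[1],u[0])))
O=np.array([.5309,.0348,.05]);a=np.radians(-5.9);u=np.array([np.cos(a),np.sin(a),0]);v=np.array([-u[1],u[0],0])
for x,y in[(60,-80),(-90,-80),(60,0),(-90,0)]: print(x,y,proj(p,O+u*x/1e3+y/1e3*.7071*v-np.array([0,0,y/1e3*.7071])))
E
python3 f.py
```

```text
[ 0.4363 -0.0074  0.1066]
[ 0.5841 -0.0234  0.1066]
0.1486057541734631 -6.203010764960345
60 -80 [362.2965 278.1738]
-90 -80 [109.9768 277.3205]
60 0 [348.2785 166.5228]
-90 0 [136.7506 166.5815]
```

send_rows(increments="1 0 0.003 -0.01 0;1 0 0 -0.008 0;1 0 0 -0.003 0;1 0 0 -0.003 0;1 0 0 -0.003 0;1 0 0 -0.002 0;1 0 0 0 0;1 0 0 0 0", squeeze=20)

```text
time: 8.88
tool_pos: [0.538, 0.0015, 0.0993]
tool_rot: [[-0.099, 0.003, 0.995], [-0.995, 0.003, -0.099], [-0.003, -1.0, 0.003]]
ft_force: [-2.4, 6.7, 9.9]
opening: 0.0269
```

```bash
cat > t.py <<'E'
import sys
from h import *
np.set_printoptions(precision=4,suppress=True)
p=shot("wrist");s=p["sense"]; cv2.imwrite(f"pics/{sys.argv[1]}.png",p["frame"])
print(s["tool_pos"],s["ft_force"],s["ft_torque"],s["opening"])
for k in["panel_foot","panel_seat"]:print(k,[(np.round(d["location"],1).tolist(),round(d["p"],2)) for d in bot.tip_of(p,k)][:2])
Rt=np.array(s["tool_rot"]);tp=np.array(s["tool_pos"])
g=float(sys.argv[2]) if len(sys.argv)>2 else .045
for th in[0,10,15,20,25,30,35,40,45,50,60,70,80,90]:
    c,q=np.cos(np.radians(th)),np.sin(np.radians(th))
    X=lambda x,zz=.004: tp+Rt@np.array([c*(x-g)-q*0+0,0,0])+np.array([0,0,1])*(q*(x-g)) # mid-plane
    print(th,"foot",proj(p,X(-.07)).round(0),"seat",proj(p,X(.01)).round(0))
E
python3 t.py w5
```

```text
[0.538  0.0015 0.0993] [-2.4221  6.6711  9.8899] [ 0.7357  0.3515 -0.0127] 0.026901492269126737
panel_foot [([280.6, 56.4], 0.77)]
panel_seat [([278.7, 201.1], 0.65), ([265.0, 174.6], 0.39)]
0 foot [282.   9.] seat [281. 200.]
10 foot [281.  26.] seat [281. 198.]
15 foot [281.  36.] seat [281. 198.]
20 foot [281.  46.] seat [281. 198.]
25 foot [280.  57.] seat [281. 199.]
30 foot [280.  68.] seat [281. 200.]
35 foot [280.  79.] seat [280. 201.]
40 foot [280.  90.] seat [280. 204.]
45 foot [280. 102.] seat [280. 206.]
50 foot [280. 113.] seat [280. 209.]
60 foot [279. 136.] seat [280. 215.]
70 foot [279. 158.] seat [280. 223.]
80 foot [279. 181.] seat [280. 231.]
90 foot [279. 203.] seat [280. 240.]
```

send_rows(increments="1 0 0.001 -0.002 0;1 0 0.001 -0.002 0;1 0 0 0 0;1 0 0 0 0")

```text
time: 9.37
tool_pos: [0.5381, 0.0025, 0.0957]
tool_rot: [[-0.1, 0.004, 0.995], [-0.995, 0.001, -0.1], [-0.001, -1.0, 0.004]]
ft_force: [-1.2, 2.9, 11.6]
opening: 0.0266
```

```bash
python3 t.py w6|head -3
```

```text
[0.5381 0.0025 0.0957] [-1.1538  2.9223 11.5661] [ 0.1281  0.3397 -0.0338] 0.02656891692071177
panel_foot [([281.8, 79.3], 0.72)]
panel_seat [([277.2, 208.2], 0.84)]
```

send_rows(increments="1 0 0.001 -0.002 0;1 0 0.001 -0.002 0;1 0 0 0 0;1 0 0 0 0")

```text
time: 9.85
tool_pos: [0.5391, 0.0042, 0.0929]
tool_rot: [[-0.1, 0.007, 0.995], [-0.995, 0.0, -0.1], [-0.001, -1.0, 0.007]]
ft_force: [-0.1, 2.9, 16.0]
opening: 0.0268
```

```bash
python3 t.py w6|head -3
```

```text
[0.5391 0.0042 0.0929] [-0.0871  2.8632 15.9856] [-0.0811  0.2275 -0.0119] 0.026762889435316874
panel_foot [([280.4, 86.0], 0.94)]
panel_seat [([277.1, 209.7], 0.57)]
```

send_rows(increments="1 0 0 0.02 0;1 0 0 0.03 0;1 0 0 0.03 0;1 0 0 0.03 0;1 -0.003 -0.03 0 0;1 -0.003 -0.03 0 0;1 -0.003 -0.03 0 0;1 -0.003 -0.03 0 0;1 -0.001 -0.008 -0.015 0;1 0 0 -0.02 0;1 0 0 0 0;1 0 0 0 0")

```text
time: 11.0
tool_pos: [0.5231, -0.1239, 0.1621]
tool_rot: [[-0.101, -0.004, 0.995], [-0.995, 0.001, -0.101], [-0.001, -1.0, -0.004]]
ft_force: [0.6, 0.0, -1.3]
opening: 0.0268
```

```bash
python3 t.py w6|head -3
```

```text
[ 0.5231 -0.1239  0.1621] [ 0.6243  0.0385 -1.2623] [-0.0672  0.017   0.0324] 0.026788855385142706
panel_foot [([276.3, 84.0], 0.86)]
panel_seat [([273.6, 209.4], 0.65)]
```

send_rows(increments="1 0.001 0.01 0 0;1 0.001 0.008 0 0;1 0.001 0.006 0 0;1 0.001 0.006 0 0;1 0 0.006 0 0;1 0.001 0.006 0 0;1 0.001 0.006 0 0;1 0 0.006 0 0;1 0.001 0.006 0 0;1 0 0 0 0")

```text
time: 11.98
tool_pos: [0.5328, -0.0651, 0.1705]
tool_rot: [[-0.102, 0.009, 0.995], [-0.995, -0.004, -0.102], [0.003, -1.0, 0.01]]
ft_force: [0.6, 1.3, -0.2]
opening: 0.011
```

```bash
python3 t.py w6|head -3
```

```text
[ 0.5328 -0.0651  0.1705] [ 0.6246  1.3217 -0.1732] [-0.0223 -0.0519  0.0062] 0.01100631646266432
panel_foot [([273.6, 164.2], 0.71)]
panel_seat [([271.2, 284.8], 0.6)]
```

View pics/w6.png

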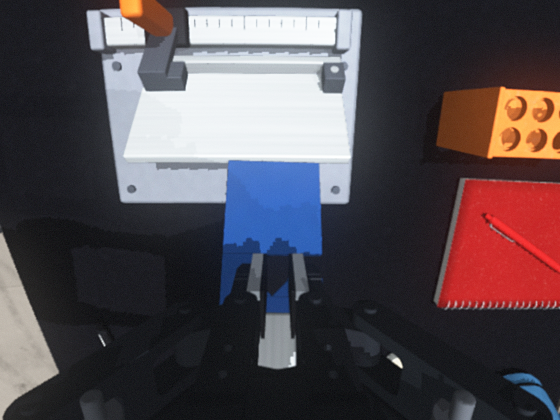

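send_rows(increments="0.5 0 0 0.03 0;0.4 0 -0.02 0.04 0;0.4 0 -0.02 0.04 0;0.4 0 -0.02 0.02 0;0.4 0 0 0 0;0.4 0 0 0 0")

```text
time: 12.63
tool_pos: [0.5318, -0.1215, 0.2897]
tool_rot: [[-0.101, 0.002, 0.995], [-0.995, 0.0, -0.101], [-0.0, -1.0, 0.002]]
ft_force: [-0.1, 0.4, -0.2]
opening: 0.0512
```

```bash
python3 t.py w7|head -3
python3 - <<'E'
from h import *
p=shot("top");q=shot("side")
a=np.hstack([cv2.imread("pics/w7.png"),cv2.resize(q["frame"][180:310,200:373],(560,420),interpolation=cv2.INTER_CUBIC)])
cv2.imwrite("pics/c7.png",cv2.resize(a,(800,300)))
for k in["panel_foot","panel_seat","panel_center"]:
    for i in(p,q): print(k,[(np.round(d["location"],1).tolist(),round(d["p"],2)) for d in bot.tip_of(i,k)][:3])
E
```

```text
[ 0.5318 -0.1215  0.2897] [-0.064   0.4353 -0.1558] [ 0.0195 -0.0467  0.0276] 0.05123533120801776
panel_foot [([265.2, 116.3], 0.58)]
panel_seat [([260.8, 173.5], 0.67)]
panel_foot [([149.9, 260.6], 0.94), ([424.9, 254.8], 0.89), ([240.0, 221.0], 0.6)]
panel_foot [([261.9, 208.7], 0.82), ([306.1, 330.7], 0.72), ([205.9, 181.5], 0.7)]
panel_seat [([147.7, 290.4], 0.8), ([269.9, 227.9], 0.65), ([434.3, 236.2], 0.58)]
panel_seat [([188.8, 182.6], 0.85), ([328.4, 334.5], 0.74), ([269.0, 222.4], 0.56)]
panel_center [([432.5, 241.8], 0.86), ([147.9, 285.3], 0.78), ([192.5, 246.9], 0.6)]
panel_center [([263.1, 225.4], 0.94), ([330.6, 332.9], 0.94), ([193.6, 181.1], 0.61)]
```

View pics/c7.png

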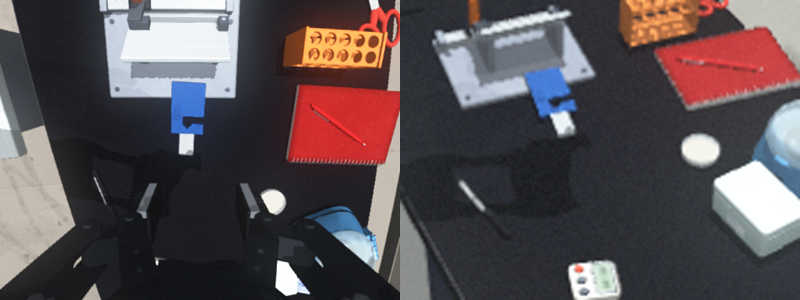

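```bash
cat > g.py <<'E'
from h import *
np.set_printoptions(precision=4,suppress=True)
p=shot("wrist");K=np.array(p["K"])
g=cv2.cvtColor(p["frame"],cv2.COLOR_BGR2GRAY)
im=np.array([[241,115],[288,116],[239,186],[284,188],[251,216],[272,217]],np.float32).reshape(-1,1,2)
im2=cv2.cornerSubPix(g,im.copy(),(5,5),(-1,-1),(3,50,.01)).reshape(-1,2);print(im2)
ob=np.array([[-70,-30,4],[-70,30,4],[25,-30,4],[25,30,4],[70,-14,4],[70,14,4]],float)/1e3
ok,rv,tv=cv2.solvePnP(ob,im2.astype(float),K,np.array([p["k1"],0,0,0]))
pr=cv2.projectPoints(ob,rv,tv,K,np.array([p["k1"],0,0,0]))[0].reshape(-1,2);print(pr-im2)
R,t=cam(p); Rp=R.T@cv2.Rodrigues(rv)[0]; c=R.T@(tv[:,0]-t)
print(c,"\n",Rp,"tilt",np.degrees(np.arcsin(Rp[2,0])),"yaw",np.degrees(np.arctan2(Rp[1,0],Rp[0,0])))
for x in(-.07,.038,.07):print(x,c+Rp@[x,0,0])
E
python3 g.py
```

```text
[[241.491  110.9387]
 [288.7012 115.6597]
 [240.1351 185.6103]
 [284.211  188.382 ]
 [251.2284 216.2397]
 [270.1629 217.6046]]
[[-0.3156  1.0495]
 [ 0.5148 -0.466 ]
 [-0.1819 -0.9413]
 [-0.041  -0.0728]
 [-0.4577  0.0032]
 [ 0.4605  0.4004]]
[ 0.5107 -0.117   0.0136] 
 [[-0.1566  0.9832 -0.0942]
 [-0.9843 -0.1632 -0.0667]
 [-0.081   0.0823  0.9933]] tilt -4.644711326772564 yaw -99.04117119801252
-0.07 [ 0.5217 -0.0481  0.0193]
0.038 [ 0.5048 -0.1544  0.0106]
0.07 [ 0.4997 -0.1859  0.008 ]
```

send_rows(increments="0.4 -0.009 -0.011 -0.04 -1.1;0.4 -0.009 -0.011 -0.04 -1.1;0.4 -0.009 -0.0105 -0.04 -1;0.4 0 0 -0.04 0;0.4 0 0 -0.04 0;0.4 0 0 -0.03 0;0.4 0 0 -0.03 0;0.4 0 0 -0.02 0;0.4 0 0 -0.008 0;0.4 0 0 0 0;0.4 0 0 0 0;1 0 0 0 0;1 0 0 0 0;1 0 0 0 0;1 0 0 0 0;1 0 0 0 0;1 0 0 0 0", squeeze=25)

```text
time: 14.65
tool_pos: [0.506, -0.1539, 0.0052]
tool_rot: [[-0.156, 0.004, 0.988], [-0.988, -0.001, -0.156], [0.001, -1.0, 0.004]]
ft_force: [-1.5, 0.6, 5.5]
opening: 0.0273
```

send_rows(increments="1 0 0 0.015 0;1 0 0 0.035 0;1 0 0 0.04 0;1 0 0 0.04 0;1 0.006 0.03 0.02 0.8;1 0.006 0.03 0 0.8;1 0.007 0.03 0 0.8;1 0.007 0.03 0 0.7;1 0.006 0.03 0 0;1 0 0.01 -0.01 0;1 0 0 -0.015 0;1 0 0 -0.01 0;1 0 0 -0.007 0;1 0 0 -0.006 0;1 0 0 -0.004 0;1 0 0 0 0;1 0 0 0 0", squeeze=25)

```text
time: 16.07
tool_pos: [0.5368, 0.0066, 0.1016]
tool_rot: [[-0.103, 0.001, 0.995], [-0.995, 0.001, -0.103], [-0.001, -1.0, 0.001]]
ft_force: [-0.6, 3.1, 2.0]
opening: 0.0273
```

```bash
python3 t.py w8 .038
```

```text
[0.5368 0.0066 0.1016] [-0.641   3.0774  1.9796] [ 0.3937  0.1552 -0.0229] 0.027273308772634407
panel_foot [([278.7, 48.6], 0.64)]
panel_seat [([277.4, 215.2], 0.97)]
0 foot [282.  28.] seat [281. 214.]
10 foot [281.  42.] seat [281. 212.]
15 foot [281.  50.] seat [281. 212.]
20 foot [281.  59.] seat [281. 212.]
25 foot [281.  68.] seat [281. 212.]
30 foot [280.  78.] seat [281. 213.]
35 foot [280.  88.] seat [281. 214.]
40 foot [280.  99.] seat [281. 215.]
45 foot [280. 109.] seat [281. 217.]
50 foot [280. 119.] seat [280. 219.]
60 foot [280. 141.] seat [280. 224.]
70 foot [280. 162.] seat [280. 231.]
80 foot [279. 184.] seat [280. 237.]
90 foot [279. 206.] seat [280. 245.]
```

send_rows(increments="1 0 0 -0.003 0;1 0 0 -0.003 0;1 0 0 -0.002 0;1 0 0 -0.002 0;1 0 0 0 0;1 0 0 0 0")

```text
time: 16.72
tool_pos: [0.5369, 0.0065, 0.092]
tool_rot: [[-0.103, 0.001, 0.995], [-0.995, 0.0, -0.103], [-0.0, -1.0, 0.001]]
ft_force: [-2.0, 3.0, 5.6]
opening: 0.0272
```

```bash
python3 t.py w8 .038|head -3
```

```text
[0.5369 0.0065 0.092 ] [-2.0109  3.0078  5.5586] [ 0.3439  0.436  -0.0099] 0.027158163644373182
panel_foot [([279.8, 85.9], 0.72)]
panel_seat [([274.8, 222.8], 0.65), ([280.2, 89.6], 0.36)]
```

send_rows(increments="1 0 0.001 -0.002 0;1 0 0.001 -0.002 0;1 0 0 0 0;1 0 0 0 0")

```text
time: 17.2
tool_pos: [0.538, 0.0079, 0.0892]
tool_rot: [[-0.103, 0.004, 0.995], [-0.995, -0.001, -0.103], [0.001, -1.0, 0.004]]
ft_force: [-0.7, 0.7, 8.6]
opening: 0.0269
```

```bash
python3 t.py w8 .038|head -3
```

```text
[0.538  0.0079 0.0892] [-0.6515  0.6989  8.6157] [-0.0359  0.1375  0.002 ] 0.02686292628956591
panel_foot [([277.8, 95.7], 0.56)]
panel_seat [([276.8, 227.1], 0.72)]
```

send_rows(increments="1 0 0 0.02 0;1 0 0 0.03 0;1 0 0 0.02 0;1 -0.002 -0.02 0 0;1 -0.002 -0.02 0 0;1 -0.001 -0.01 0 0;1 0 0 -0.01 0;1 0 0 -0.01 0;1 0 0 -0.004 0;1 0 0 0 0;1 0 0 0 0")

```text
time: 18.27
tool_pos: [0.5312, -0.0406, 0.1317]
tool_rot: [[-0.101, -0.002, 0.995], [-0.995, 0.0, -0.101], [-0.0, -1.0, -0.002]]
ft_force: [-1.0, 0.2, -0.9]
opening: 0.0271
```

```bash
python3 t.py w9 .038|head -3;python3 - <<'E'
from h import *
p=shot("wrist")
for y in(.03,.028): print([proj(p,(.532,yy,zz)).round() for yy,zz in((-.02,.1066),)])
E
```

```text
[ 0.5312 -0.0406  0.1317] [-1.0273  0.2376 -0.8662] [-0.0162 -0.0069 -0.0191] 0.027129172863791604
panel_foot [([279.5, 90.2], 0.69)]
panel_seat [([278.3, 221.9], 0.8)]
[array([277., 212.])]
[array([277., 212.])]
```

send_rows(increments="1 0.002 -0.001 -0.001 0;1 0 0 -0.001 0;1 0 0 -0.001 0;1 0 0 0 0;1 0 0 0 0")

```text
time: 18.88
tool_pos: [0.5336, -0.0424, 0.1297]
tool_rot: [[-0.102, -0.0, 0.995], [-0.995, 0.0, -0.102], [-0.0, -1.0, -0.0]]
ft_force: [0.3, -0.2, -1.4]
opening: 0.0268
```

send_rows(increments="1 0 0 -0.001 0;1 0 0 -0.001 0;1 0 0 -0.001 0;1 0 0 0 0;1 0 0 0 0")

```text
time: 19.3
tool_pos: [0.5336, -0.0424, 0.1268]
tool_rot: [[-0.102, -0.0, 0.995], [-0.995, 0.0, -0.102], [-0.0, -1.0, -0.0]]
ft_force: [0.2, -0.1, -0.8]
opening: 0.0269
```

send_rows(increments="1 0 0 -0.001 0;1 0 0 -0.001 0;1 0 0 0 0")

```text
time: 19.55
tool_pos: [0.5336, -0.0424, 0.1246]
tool_rot: [[-0.102, -0.0, 0.995], [-0.995, 0.0, -0.102], [0.0, -1.0, -0.0]]
ft_force: [-0.7, 0.8, -1.5]
opening: 0.0272
```

```bash
python3 t.py w9 .038|head -3
```

```text
[ 0.5336 -0.0424  0.1246] [-0.6936  0.7842 -1.5122] [-0.0518 -0.0504 -0.0603] 0.02724644404897206
panel_foot [([279.0, 92.9], 0.69)]
panel_seat [([277.3, 221.5], 0.78), ([415.1, 412.1], 0.56)]
```

View pics/w9.png

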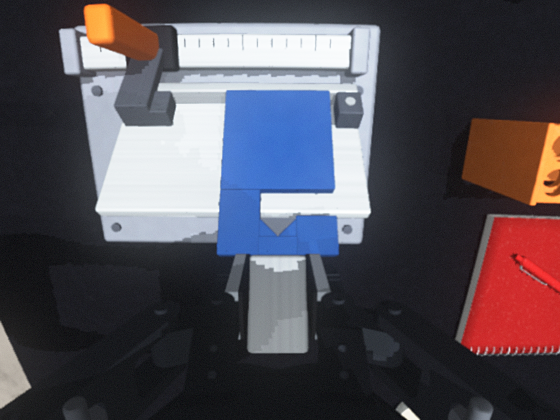

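```bash
cat > pn.py <<'E'
from h import *
np.set_printoptions(precision=4,suppress=True)
O=np.array([.5315,.0365,.05]);a=np.radians(-5.9);G=np.array([[np.cos(a),-np.sin(a)*.7071,-np.sin(a)*.7071],[np.sin(a),np.cos(a)*.7071,np.cos(a)*.7071],[0,-.7071,.7071]])
def pose(p,im):
    K=np.array(p["K"]);D=np.array([p["k1"],0,0,0])
    g=cv2.cvtColor(p["frame"],cv2.COLOR_BGR2GRAY)
    ob=np.array([[-70,-30,4],[-70,30,4],[25,-30,4],[25,30,4],[70,-14,4],[70,14,4]],float)[:len(im)]/1e3
    im=np.array(im,float)
    ok,rv,tv=cv2.solvePnP(ob,im,K,D)
    print("err",np.abs(cv2.projectPoints(ob,rv,tv,K,D)[0].reshape(-1,2)-im).max())
    R,t=cam(p); Rp=R.T@cv2.Rodrigues(rv)[0]; c=R.T@(tv[:,0]-t)
    print("c",c,"tilt",np.degrees(np.arcsin(Rp[2,0])),"yaw",np.degrees(np.arctan2(Rp[1,0],Rp[0,0])))
    for x,z in((-.07,-.004),(.006,-.004),(.07,-.004)): print("gauge frame of",x,G.T@(c+Rp@[x,0,z]-O)*1e3)
    tp=np.array(p["sense"]["tool_pos"]);print("tool in panel",Rp.T@(tp-c)*1e3)
E
python3 -c "
from pn import *
p=shot('wrist');pose(p,[[226,92],[329,91],[218,254],[339,253],[248,352],[308,352]])"
```

```text
err 0.8688150070169058
c [ 0.5349 -0.0164  0.1081] tilt 34.229579294670835 yaw -95.67482499982832
gauge frame of -0.07 [ 8.653 -8.489 13.288]
gauge frame of 0.006 [  8.9    -83.1491  -0.914 ]
gauge frame of 0.07 [   9.1079 -146.0208  -12.8735]
tool in panel [30.9829  1.3259 -0.7392]
```

send_rows(increments="0.55 0 0 0 0;0.55 0 0 0 0;0.55 0 0 0 0;0.55 0 0 0 0;0.55 0 0 0 0;0.55 0 0 0 0")

```text
time: 20.25
tool_pos: [0.5337, -0.0424, 0.125]
tool_rot: [[-0.102, 0.0, 0.995], [-0.995, 0.0, -0.102], [-0.0, -1.0, 0.0]]
ft_force: [0.6, 0.5, -0.2]
opening: 0.038
```

```bash
python3 t.py w10 .031
python3 - <<'E'
import cv2,numpy as np
a=cv2.imread('pics/w10.png').astype(int)
m=((a[...,0]>a[...,2]+60)&(a[...,0]>90)).astype(np.uint8)
n,l,s,c=cv2.connectedComponentsWithStats(m);i=1+s[1:,4].argmax();print(s[i])
cs,_=cv2.findContours((l==i).astype(np.uint8),0,2);print(cv2.approxPolyDP(max(cs,key=len),4,True).reshape(-1,2).tolist())
E
```

```text
[ 0.5337 -0.0424  0.125 ] [ 0.5767  0.4568 -0.1501] [0.0693 0.0174 0.043 ] 0.03798849002423767
panel_foot [([280.2, 97.8], 0.94)]
panel_seat [([278.6, 205.5], 0.72)]
0 foot [282.  46.] seat [281. 228.]
10 foot [281.  57.] seat [281. 226.]
15 foot [281.  64.] seat [281. 226.]
20 foot [281.  72.] seat [281. 225.]
25 foot [281.  80.] seat [281. 226.]
30 foot [280.  89.] seat [281. 226.]
35 foot [280.  98.] seat [281. 227.]
40 foot [280. 107.] seat [281. 228.]
45 foot [280. 117.] seat [281. 229.]
50 foot [280. 126.] seat [281. 231.]
60 foot [280. 146.] seat [280. 234.]
70 foot [280. 167.] seat [280. 239.]
80 foot [280. 187.] seat [280. 244.]
90 foot [279. 208.] seat [280. 250.]
[  217    93   121   146 13672]
[[234, 93], [218, 234], [334, 237], [334, 199], [296, 198], [277, 216], [259, 200], [261, 180], [330, 181], [326, 95]]
```

```bash
python3 -c "
from pn import *
p=shot('wrist');pose(p,[[234,93],[327,94.5],[217.5,235.5],[335,237.5]])"
```

```text
err 0.7852478430310157
c [ 0.535  -0.0124  0.0981] tilt 40.7590438329463 yaw -97.82721316532316
gauge frame of -0.07 [10.3892  1.9106  1.0202]
gauge frame of 0.006 [  8.4532 -73.8576  -4.577 ]
gauge frame of 0.07 [   6.8229 -137.6623   -9.2904]
tool in panel [40.1284  2.7267  0.7095]
```

send_rows(increments="1 0 0 0 0;1 0 0 0 0;1 0 0 0 0;1 0 0 0 0;1 0 0.001 -0.001 0;1 0 0.001 -0.001 0;1 0 0.001 -0.001 0;1 0 0 0 0", squeeze=20)

```text
time: 21.12
tool_pos: [0.534, -0.0423, 0.1249]
tool_rot: [[-0.104, 0.003, 0.995], [-0.995, -0.006, -0.104], [0.006, -1.0, 0.003]]
ft_force: [-4.7, -11.0, 11.9]
opening: 0.0274
```

send_rows(increments="1 0 -0.0015 0.0015 0;1 0 -0.001 0.001 0;0.6 0 0 0 0;0.6 0 0 0 0;0.5 0 0 0 0;0.5 0 0 0.01 0;0.5 0 0 0.03 0;0.5 0 0 0.04 0;0.5 0 0 0.02 0;0.5 0 0 0 0;0.5 0 0 0 0")

```text
time: 22.03
tool_pos: [0.5344, -0.0418, 0.2268]
tool_rot: [[-0.102, 0.004, 0.995], [-0.995, -0.0, -0.102], [0.0, -1.0, 0.004]]
ft_force: [-0.6, -0.2, -1.5]
opening: 0.0429
```

```bash
cat > bl.py <<'E'
import sys
from pn import *
p=shot("wrist");a=p["frame"].astype(int);cv2.imwrite(f"pics/{sys.argv[1]}.png",p["frame"])
m=((a[...,0]>a[...,2]+60)&(a[...,0]>90)).astype(np.uint8)
n,l,s,c=cv2.connectedComponentsWithStats(m);i=1+s[1:,4].argmax()
cs,_=cv2.findContours((l==i).astype(np.uint8),0,2);print(cv2.approxPolyDP(max(cs,key=len),4,True).reshape(-1,2).tolist())
S=p["sense"];print(S["tool_pos"],S["time"])
for gx in(9,15):
  X=lambda q:proj(p,O+G@(np.array(q,float)/1e3)).round(1)
  print(gx,"expect",X([gx-30,0,8]),X([gx+30,0,8]),X([gx-30,-95,8]),X([gx+30,-95,8]))
print("post",[(np.round(d["location"],1).tolist(),round(d["p"],2),atz(p,d["location"],.09)) for d in bot.tip_of(p,"jaw_post")])
m=((a[...,2]>180)&(a[...,1]>80)&(a[...,1]<180)&(a[...,0]<90)).astype(np.uint8)
n,l,s,c=cv2.connectedComponentsWithStats(m);print("orange",[(s[i].tolist()) for i in range(1,n) if s[i,4]>150])
E
python3 bl.py w11
```

```text
[[245, 100], [240, 188], [312, 189], [312, 166], [288, 166], [278, 176], [265, 167], [267, 155], [310, 155], [308, 101]]
[ 0.5344 -0.0418  0.2268] 22.0333
9 expect [244.8 101.7] [308.3 101.8] [239.1 187.6] [314.1 187.6]
15 expect [251.1 101.7] [314.6 101.8] [246.6 187.6] [321.6 187.6]
post [([172.1, 57.4], 0.69, array([0.4596, 0.0842, 0.09  ]))]
orange [[158, 46, 19, 24, 155], [447, 75, 113, 100, 572], [460, 125, 20, 21, 224], [485, 125, 18, 21, 196], [508, 127, 17, 20, 157], [456, 149, 19, 21, 198], [479, 150, 19, 20, 175]]
```

send_rows(increments="0.5 -0.015 0.025 0 0;0.5 -0.015 0.025 0 0;0.5 -0.015 0.025 0 0;0.5 -0.015 0.025 0 0;0.5 -0.0145 0.0245 -0.01 0;0.5 0 0 -0.03 0;0.5 0 0 -0.035 0;0.5 0 0 -0.035 0;0.5 0 0 -0.03 0;0.5 0 0 -0.01 0;0.5 0 0 0 0;1 0 0 0 0;1 0 0 0 0;1 0 0 0 0;1 0 0 0 0;1 0 0 0 0;1 0 0 0 0", squeeze=30)

```text
time: 23.55
tool_pos: [0.4605, 0.0827, 0.0768]
tool_rot: [[-0.103, 0.004, 0.995], [-0.995, 0.0, -0.103], [-0.001, -1.0, 0.004]]
ft_force: [-0.3, -0.0, 6.1]
opening: 0.0134
```

send_rows(increments="1 0.01 -0.001 0 0;1 0.01 -0.001 0 0;1 0.01 -0.001 0 0;1 0.01 -0.001 0 0;1 0.008 -0.001 0 0;1 0.004 0 0 0;1 0.002 0 0 0;1 0 0 0 0", squeeze=40)

```text
time: 24.22
tool_pos: [0.5022, 0.0782, 0.0765]
tool_rot: [[-0.101, -0.027, 0.995], [-0.995, -0.0, -0.101], [0.003, -1.0, -0.027]]
ft_force: [-59.5, -1.0, 36.3]
opening: 0.0133
```

send_rows(increments="1 -0.005 0 0 0;1 -0.004 0 0 0;1 0 0 0 0")

```text
time: 24.47
tool_pos: [0.5017, 0.0782, 0.0767]
tool_rot: [[-0.102, -0.004, 0.995], [-0.995, 0.001, -0.102], [-0.0, -1.0, -0.004]]
ft_force: [-15.3, 1.1, 13.7]
opening: 0.0133
```

```bash
python3 bl.py w12; python3 -c "
from pn import *
import cv2
q=bot.capture('top');cv2.imwrite('pics/top12.png',q['frame']);s=bot.sense();print(s['ft_force'],s['ft_torque'],s['tool_pos'])
from h import *
o=np.array([.5315,.0365,.05])
for x in(45,-15):print(x,proj(q,O+G@np.array([x,-12,14])/1e3))
"
```

```text
[[335, 299], [352, 308], [373, 299], [414, 321], [409, 299]]
[0.5017 0.0782 0.0767] 24.4667
9 expect [301.8 299.7] [401.2 299.3] [306.9 496.3] [429.3 492.7]
15 expect [311.9 299.7] [410.9 299.2] [319.4 496.2] [441.2 492. ]
post [([279.7, 282.0], 0.82, array([0.5011, 0.0776, 0.09  ]))]
orange [[262, 229, 31, 88, 2120]]
[-16.9776   0.9575  15.0949] [ 0.0764  2.6713 -0.18  ] [0.5018 0.0782 0.0767]
45 [212.0072 205.9535]
-15 [210.3344 226.2855]
```

send_rows(increments="1 -0.0007 0 0 0;1 0 0 0 0;1 0 0 0 0;1 0 0 0 0;1 0 0 0 0;1 0 0 0 0;1 0 0 0 0;1 0 0 0 0;1 0 0 0 0;1 0 0 0 0;1 0 0 0 0;1 0 0 0 0;1 0 0 0 0;1 0 0 0 0;1 0 0 0 0;1 0 0 0 0")

```text
time: 25.95
tool_pos: [0.5017, 0.0782, 0.0767]
tool_rot: [[-0.102, -0.004, 0.995], [-0.995, 0.001, -0.102], [-0.0, -1.0, -0.004]]
ft_force: [-11.9, 1.1, 13.7]
opening: 0.0134
```

send_rows(increments="1 -0.008 0.001 0 0;1 -0.007 0 0 0;0.5 0 0 0 0;0.42 0 0 0 0;0.42 0 0 0 0;0.42 0 0 0.03 0;0.42 0 0 0.04 7;0.42 0 0 0.04 7;0.42 0 0 0.04 7;0.42 0 0 0.02 7;0.42 0.012 -0.032 0 7;0.42 0.012 -0.032 0 7;0.42 0.012 -0.032 0 7;0.42 0.012 -0.031 0 7;0.42 0 0 0 7;0.42 0 0 0 7;0.42 0 0 0 7;0.42 0 0 0 7;0.42 0 0 0 6;0.42 0 0 0 0", squeeze=20)

```text
time: 27.62
tool_pos: [0.5363, -0.0476, 0.2439]
tool_rot: [[0.995, -0.001, 0.103], [-0.103, -0.0, 0.995], [-0.001, -1.0, -0.0]]
ft_force: [0.5, 0.6, 0.9]
opening: 0.0491
```

```bash
python3 bl.py w13; python3 -c "
from pn import *
s=bot.sense();R=np.array(s['tool_rot']);print(s['tool_pos'],np.degrees(np.arctan2(R[1,2],R[0,2])),s['opening'],s['q'],s['ft_force'],'gauge uv',(G.T@(np.array(s['tool_pos'])-O))[0]*1e3,(np.array(s['tool_pos'])-O)[:2]@[.1028,.9947]*1e3)
p=shot('wrist')
for gx in(9,15):
  for q in([gx-14,-140,8],[gx+14,-140,8],[gx-30,-95,8],[gx+30,-95,8],[gx-30,0,8],[gx+30,0,8]): print(gx,q,proj(p,O+G@(np.array(q)/1e3)).round(1))
"
```

```text
[[364, 160], [301, 168], [306, 194], [299, 233], [317, 229], [318, 210], [312, 199], [320, 188], [322, 224], [359, 213]]
[ 0.5363 -0.0476  0.2439] 27.6167
9 expect [363.3 154.6] [359.  209.4] [304.4 165. ] [302.7 231.9]
15 expect [362.9 160.3] [358.6 214.6] [304.2 172.1] [302.5 238.1]
post [([410.0, 131.8], 0.77, array([0.4889, 0.0794, 0.09  ]))]
orange [[294, 301, 44, 67, 359]]
[ 0.5362 -0.0474  0.244 ] 83.67362372637187 0.04958664370579461 [-0.1513 -0.0716  1.3718 -0.0002  1.842  -1.6117] [ 0.0286  0.2002 -0.0814] gauge uv 13.303961831311502 -82.99976546522187
9 [-5, -140, 8] [264.9 193.1]
9 [23, -140, 8] [265.6 227.8]
9 [-21, -95, 8] [304.  164.9]
9 [39, -95, 8] [302.7 231.7]
9 [-21, 0, 8] [363. 154.]
9 [39, 0, 8] [359.1 208.8]
15 [1, -140, 8] [265.  200.8]
15 [29, -140, 8] [265.7 234.9]
15 [-15, -95, 8] [303.8 171.9]
15 [45, -95, 8] [302.6 237.9]
15 [-15, 0, 8] [362.6 159.7]
15 [45, 0, 8] [358.7 214. ]
```

send_rows(increments="0.42 -0.003 0 -0.02 0;0.42 0 0 -0.03 0;0.42 0 0 -0.03 0;0.42 0 0 -0.024 0;0.42 0 0 -0.01 0;0.42 0 0 0 0;0.42 0.001 0.008 0.003 0;0.42 0.001 0.008 0.003 0;0.42 0.001 0.008 0.003 0;0.42 0.001 0.008 0.003 0;0.42 0.001 0.007 0.003 0;0.42 0.001 0.007 0.003 0;0.42 0 0.007 0.002 0;0.42 0.001 0.004 0.001 0;0.42 0 0 0 0;0.42 0 0 0 0")

```text
time: 29.1
tool_pos: [0.54, 0.01, 0.1512]
tool_rot: [[0.994, -0.0, 0.106], [-0.106, -0.0, 0.994], [-0.0, -1.0, -0.0]]
ft_force: [-0.3, -0.0, -0.3]
opening: 0.0493
```

```bash
python3 bl.py w14 | head -2; python3 -c "
from pn import *
p=shot('wrist')
for th in(45,55,60,65,70,75,80,85,90):
  c,s=np.cos(np.radians(th)),np.sin(np.radians(th))
  P=lambda u,x,t:O+np.array([.9947,-.1028,0])*u+np.array([.1028,.9947,0])*(-c*x+s*t)+np.array([0,0,1])*(s*x+c*t+.003)
  print(th,*[proj(p,P(u,x,.004)).round(0).tolist() for u,x in((-.017,.095),(.043,.095),(-.001,.14),(.027,.14))])
"
```

```text
[[321, 182], [315, 186], [313, 211], [296, 239], [297, 222], [297, 231], [286, 242], [284, 267], [276, 267], [276, 217], [263, 217], [264, 245], [275, 248], [275, 292], [263, 309], [265, 315], [276, 316], [287, 299], [287, 287], [296, 286], [317, 252]]
[0.54   0.01   0.1512] 29.1
45 [211.0, 204.0] [218.0, 296.0] [135.0, 254.0] [143.0, 303.0]
55 [232.0, 209.0] [237.0, 306.0] [164.0, 269.0] [171.0, 322.0]
60 [244.0, 211.0] [248.0, 310.0] [183.0, 276.0] [189.0, 331.0]
65 [258.0, 213.0] [261.0, 314.0] [207.0, 283.0] [212.0, 339.0]
70 [274.0, 215.0] [274.0, 317.0] [233.0, 288.0] [237.0, 347.0]
75 [290.0, 216.0] [289.0, 319.0] [263.0, 293.0] [264.0, 352.0]
80 [307.0, 217.0] [304.0, 321.0] [295.0, 296.0] [294.0, 356.0]
85 [324.0, 218.0] [319.0, 321.0] [328.0, 298.0] [325.0, 358.0]
90 [341.0, 218.0] [334.0, 321.0] [361.0, 298.0] [355.0, 358.0]
```

send_rows(increments="0.42 0.001 0.006 0.001 0;0.42 0.001 0.006 0.001 0;0.42 0 0.006 0.001 0;0.5 0 0.003 0.001 0;0.58 0 0.002 0 0;0.66 0 0.001 0 0;0.74 0 0.001 0 0;0.82 0 0 0 0;0.9 0 0 0 0;1 0 0 0 0;1 0 0 0 0;1 0 0 0 0;1 0 0 0 0;1 0 0 0 0", squeeze=20)

```text
time: 30.42
tool_pos: [0.5421, 0.0357, 0.1554]
tool_rot: [[0.994, 0.0, 0.106], [-0.106, 0.002, 0.994], [-0.0, -1.0, 0.002]]
ft_force: [-0.2, 6.2, -1.2]
opening: 0.0082
```

```bash
python3 bl.py w15 | head -2; python3 -c "
from pn import *
p=shot('wrist')
for th in(75,80,85,90):
  c,s=np.cos(np.radians(th)),np.sin(np.radians(th))
  P=lambda u,x,t:O+np.array([.9947,-.1028,0])*u+np.array([.1028,.9947,0])*(-c*x+s*t)+np.array([0,0,1])*(s*x+c*t+.003)
  print(th,*[proj(p,P(u,x,t)).round(0).tolist() for u,x,t in((-.017,.095,.004),(-.017,.095,-.004),(-.017,.0,0),(.043,.095,.004),(-.001,.14,.004),(.027,.14,.004))])
"
```

```text
[[273, 219], [272, 248], [285, 249], [285, 219]]
[0.5421 0.0357 0.1554] 30.4167
75 [238.0, 215.0] [223.0, 213.0] [278.0, 177.0] [242.0, 315.0] [197.0, 288.0] [203.0, 346.0]
80 [254.0, 216.0] [238.0, 215.0] [278.0, 177.0] [257.0, 317.0] [227.0, 291.0] [231.0, 350.0]
85 [270.0, 216.0] [254.0, 216.0] [278.0, 177.0] [271.0, 317.0] [258.0, 293.0] [260.0, 352.0]
90 [287.0, 216.0] [271.0, 216.0] [278.0, 177.0] [286.0, 317.0] [290.0, 293.0] [289.0, 352.0]
```

View pics/w15.png

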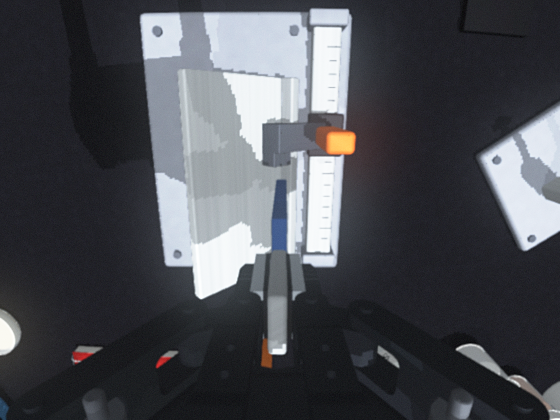

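send_rows(increments="1 0 0 0.01 0;1 0 0 0.025 0;1 0 0 0.035 0;1 0 0 0.035 0;1 -0.001 0.01 0.01 -2;1 -0.003 0.025 0 -5;1 -0.004 0.03 0 -6;1 -0.004 0.03 0 -6;1 -0.004 0.03 0 -6;1 -0.005 0.035 0 -6;1 -0.005 0.035 0 -6;1 -0.005 0.035 0 -6;1 -0.004 0.03 0 -6;1 -0.004 0.025 0 -5.2;1 -0.001 0.015 0 0;1 0 0.006 0 0;1 0 0 0 0", squeeze=30)

```text
time: 31.98
tool_pos: [0.5023, 0.341, 0.27]
tool_rot: [[0.498, -0.0, 0.867], [-0.867, -0.001, 0.498], [0.001, -1.0, -0.001]]
ft_force: [0.3, -0.1, -1.3]
opening: 0.0077
```

```bash
cat > pin.py <<'E'
from h import *
np.set_printoptions(precision=4,suppress=True)
import sys
rs=[]
for n in sys.argv[1:]:
    p=shot(n)
    for d in bot.tip_of(p,"pin_mid")[:2]:
        print(n,np.round(d["location"],1),round(d["p"],2),atz(p,d["location"],.125))
    for d in bot.regions_of(p,"pin_mid")[:1]: print("reg",np.round(d["location"],1),d["p"])
    cv2.imwrite(f"pics/pin_{n}.png",p["frame"])
    s=p["sense"];R=np.array(s["tool_rot"])
print(s["tool_pos"],np.degrees(np.arctan2(R[1,2],R[0,2])),s["opening"],s["ft_force"],s["time"])
print(proj(p,(.531,.290,.125)))
E
python3 pin.py top side wrist
```

```text
top [121.1 222.9] 0.56 [0.5315 0.2884 0.125 ]
top [212.4 223.5] 0.46 [0.523  0.0258 0.125 ]
reg [130.4 220.3] 0.77
side [226.4 140.5] 0.83 [0.5336 0.2927 0.125 ]
reg [229.6 164.5] 0.72
wrist [284.4 255.7] 0.76 [0.5381 0.2874 0.125 ]
reg [303.  216.5] 0.68
[0.5026 0.3395 0.2707] 29.604538273249418 0.007731789495817946 [-0.1172 -0.6504 -1.7329] 32.2833
[279.5494 250.4976]
```

```bash
python3 -c "
from h import *
p=shot('wrist');g=cv2.cvtColor(p['frame'],cv2.COLOR_BGR2GRAY)
a=np.array([.8686,.4955,0]);n=np.array([.4955,-.8686,0]);M=np.array([.5345,.289,.125])
print('uv',proj(p,M-.018*a),proj(p,M+.018*a),proj(p,M+.03*n))
print('n:',list(range(-24,26,2)))
for x in(-24,-20,-15,-10,-5,0,5,10,15,20,25):
    print(x,[int(g[int(round(v)),int(round(u))]) for k in range(-24,26,2) for u,v in[proj(p,M+x/1e3*a+k/1e3*n)]])
"
```

```text
uv [263.96783613 253.57684225] [300.00893414 253.54860184] [281.86620252 280.09461914]
n: [-24, -22, -20, -18, -16, -14, -12, -10, -8, -6, -4, -2, 0, 2, 4, 6, 8, 10, 12, 14, 16, 18, 20, 22, 24]
-24 [213, 210, 213, 213, 208, 163, 115, 110, 147, 207, 161, 118, 95, 95, 90, 93, 90, 90, 90, 90, 92, 90, 88, 90, 89]
-20 [211, 214, 214, 212, 211, 215, 188, 164, 117, 169, 203, 208, 109, 87, 92, 92, 89, 93, 91, 87, 91, 92, 88, 91, 89]
-15 [215, 213, 212, 212, 213, 211, 210, 210, 212, 217, 174, 154, 64, 38, 37, 35, 32, 31, 31, 29, 31, 34, 34, 32, 30]
-10 [105, 103, 104, 100, 105, 104, 102, 101, 102, 70, 77, 83, 87, 89, 86, 87, 87, 88, 90, 88, 87, 87, 90, 84, 82]
-5 [108, 108, 113, 106, 105, 108, 108, 106, 102, 93, 88, 94, 85, 88, 88, 88, 89, 87, 86, 86, 91, 87, 85, 85, 85]
0 [108, 110, 108, 105, 110, 109, 107, 108, 99, 70, 84, 90, 90, 88, 91, 91, 90, 89, 86, 85, 87, 87, 86, 85, 87]
5 [150, 192, 211, 212, 215, 216, 215, 216, 218, 221, 181, 147, 66, 37, 40, 43, 40, 39, 39, 35, 36, 35, 39, 37, 37]
10 [193, 218, 214, 216, 214, 212, 215, 214, 215, 213, 185, 148, 109, 104, 105, 106, 104, 105, 104, 107, 105, 100, 95, 91, 94]
15 [188, 205, 205, 213, 218, 219, 219, 217, 219, 218, 191, 144, 110, 102, 105, 105, 106, 104, 107, 104, 105, 104, 102, 105, 95]
20 [118, 117, 111, 110, 108, 108, 106, 103, 95, 68, 85, 103, 119, 129, 134, 115, 110, 80, 49, 47, 54, 60, 67, 97, 101]
25 [120, 121, 120, 122, 119, 121, 119, 124, 197, 251, 254, 253, 253, 252, 253, 253, 255, 213, 89, 42, 43, 41, 42, 48, 43]
```

send_rows(increments="1 0.0134 -0.0234 0 0;1 0.0134 -0.0234 0 0;1 0.0134 -0.0234 0 0;1 0.0134 -0.0234 0 0;1 0.0134 -0.0234 0 0;1 0 0 0 0;1 0 0 0 0;1 0 0 0 0")

```text
time: 33.15
tool_pos: [0.5689, 0.224, 0.2704]
tool_rot: [[0.495, -0.0, 0.869], [-0.869, 0.0, 0.495], [-0.001, -1.0, -0.0]]
ft_force: [-0.2, -0.1, -0.7]
opening: 0.0078
```

```bash
python3 pin.py wrist; python3 -c "
from h import *
p=shot('wrist');g=cv2.cvtColor(p['frame'],cv2.COLOR_BGR2GRAY)
a=np.array([.8686,.4955,0]);n=np.array([.4955,-.8686,0]);M=np.array([.5345,.289,.125])
print('uv',proj(p,M-.018*a),proj(p,M+.018*a),proj(p,M+.03*n))
print('n:',list(range(-24,26,2)))
for x in(-35,-30,-27,-24,-22,-20,-15,-10,-5,0,5,10,15,18,20,22,25,30):
    print(x,[int(g[int(round(v)),int(round(u))]) for k in range(-24,26,2) for u,v in[proj(p,M+x/1e3*a+k/1e3*n)]])
"
```

```text
wrist [284.7 114.1] 0.61 [0.5363 0.29   0.125 ]
reg [298.1 113. ] 0.81
[0.5689 0.224  0.2704] 29.670862249169918 0.007765760006263299 [-0.1741 -0.15   -0.7215] 33.15
[279.4372 111.009 ]
uv [261.7509541  115.03994595] [302.8211958  115.14056379] [282.08674108 149.4861977 ]
n: [-24, -22, -20, -18, -16, -14, -12, -10, -8, -6, -4, -2, 0, 2, 4, 6, 8, 10, 12, 14, 16, 18, 20, 22, 24]
-35 [41, 44, 43, 42, 43, 42, 42, 44, 42, 43, 42, 46, 46, 40, 36, 40, 36, 36, 42, 41, 44, 42, 39, 39, 42]
-30 [82, 144, 144, 144, 147, 148, 144, 151, 145, 145, 146, 142, 145, 143, 141, 99, 100, 122, 140, 128, 138, 170, 170, 167, 168]
-27 [213, 213, 206, 199, 199, 198, 213, 215, 203, 199, 196, 197, 195, 200, 194, 135, 115, 169, 202, 199, 194, 193, 192, 194, 191]
-24 [217, 214, 208, 200, 203, 203, 213, 215, 212, 208, 196, 181, 189, 151, 119, 114, 113, 127, 199, 195, 195, 193, 192, 196, 150]
-22 [220, 214, 212, 203, 201, 207, 213, 209, 182, 199, 216, 222, 227, 221, 193, 177, 147, 126, 198, 194, 196, 207, 211, 211, 155]
-20 [217, 214, 213, 201, 201, 200, 215, 198, 180, 208, 227, 241, 245, 241, 230, 213, 188, 134, 19
[... 875 characters left out ...]
 239, 184, 106, 126, 151, 218, 221, 219, 220, 219, 221, 220]
18 [223, 223, 224, 221, 221, 220, 209, 213, 121, 98, 95, 131, 198, 160, 122, 85, 81, 197, 226, 221, 220, 220, 221, 220, 223]
20 [221, 221, 222, 223, 221, 221, 218, 212, 109, 94, 106, 117, 134, 128, 115, 109, 101, 145, 220, 224, 220, 220, 219, 221, 222]
22 [223, 222, 221, 222, 220, 221, 223, 218, 222, 242, 241, 200, 217, 224, 215, 224, 232, 217, 188, 222, 221, 221, 219, 220, 221]
25 [223, 221, 223, 220, 222, 223, 226, 212, 252, 254, 254, 254, 254, 253, 254, 254, 254, 252, 197, 222, 220, 221, 224, 219, 217]
30 [221, 221, 224, 223, 223, 223, 223, 207, 251, 254, 253, 253, 253, 253, 253, 253, 254, 252, 202, 218, 224, 222, 221, 222, 221]
```

```bash
python3 -c "
from h import *
p=shot('wrist');f=p['frame'].astype(int);s=p['sense'];tp=np.array(s['tool_pos'])
n=np.array([.4955,-.8686,0]);Z=np.array([0,0,1])
for off in(0,3,6):
  P=lambda x,y:proj(p,tp+n*(y+off)/1e3+Z*(x-31)/1e3).round(1).tolist()
  print(off,'shoulder near',P(25,-30),'tab near low',P(25,-14),'tabend near',P(70,-14),'tabend far',P(70,14),'foot near',P(-70,-30))
m=(f[...,0]>f[...,2]+35)&(f[...,0]>60)
ys,xs=np.nonzero(m[150:300,262:300]);print('blue rows',ys.min()+150,ys.max()+150)
for c in(276,279,282): print(c,'blue rows',[r for r in range(150,300) if m[r,c]][:1],[r for r in range(150,300) if m[r,c]][-1:])
g=f.mean(2).astype(int)
for c in(274,279,284): print(c,[(r,int(g[r,c])) for r in range(236,380,3)])
"
```

```text
0 shoulder near [281.6, 209.1] tab near low [281.4, 239.2] tabend near [283.0, 286.0] tabend far [282.4, 346.7] foot near [280.0, 172.6]
3 shoulder near [281.6, 214.9] tab near low [281.4, 244.6] tabend near [282.9, 293.0] tabend far [282.4, 352.6] foot near [280.0, 176.4]
6 shoulder near [281.6, 220.6] tab near low [281.4, 250.0] tabend near [282.8, 299.8] tabend far [282.3, 358.5] foot near [280.0, 180.2]
blue rows 180 251
276 blue rows [180] [249]
279 blue rows [180] [249]
282 blue rows [180] [249]
274 [(236, 111), (239, 109), (242, 108), (245, 111), (248, 94), (251, 78), (254, 76), (257, 78), (260, 76), (263, 76), (266, 78), (269, 79), (272, 76), (275, 75), (278, 80), (281, 80), (284, 81), (287, 76), (290, 73), (293, 76), (296, 105), (299, 128), (302, 129), (305, 135), (308, 135), (311, 133), (314, 131), (317, 130), (320, 130), (323, 127), (326, 128), (329, 127), (332, 133), (335, 128), (338, 126), (341, 133), (344, 136), (347, 130), (350, 139), (353, 129), (356, 59), (359, 62), (362, 65), (365, 66), (368, 44), (371, 23), (374, 23), (377, 20)]
279 [(236, 111), (239, 111), (242, 1
[... 376 characters left out ...]
1, 132), (344, 139), (347, 151), (350, 150), (353, 128), (356, 65), (359, 66), (362, 66), (365, 66), (368, 52), (371, 18), (374, 17), (377, 22)]
284 [(236, 110), (239, 111), (242, 110), (245, 108), (248, 64), (251, 79), (254, 78), (257, 90), (260, 84), (263, 78), (266, 78), (269, 79), (272, 78), (275, 77), (278, 79), (281, 77), (284, 80), (287, 78), (290, 81), (293, 75), (296, 98), (299, 120), (302, 126), (305, 122), (308, 119), (311, 121), (314, 121), (317, 120), (320, 116), (323, 120), (326, 124), (329, 120), (332, 118), (335, 121), (338, 123), (341, 117), (344, 127), (347, 138), (350, 136), (353, 104), (356, 68), (359, 72), (362, 72), (365, 74), (368, 39), (371, 22), (374, 21), (377, 21)]
```

send_rows(increments="1 -0.0124 0.0227 0 0;1 -0.0124 0.0227 0 0;1 -0.0124 0.0227 0 0;1 -0.0124 0.0227 0 0;1 -0.0124 0.0227 0 0;1 0 0 -0.02 0;1 0 0 -0.03 0;1 0 0 -0.03 0;1 0 0 -0.02 0;1 0 0 -0.01 0;1 0 0 -0.002 0;1 0 0 0 0;1 0 0 0 0")

```text
time: 34.48
tool_pos: [0.5077, 0.3377, 0.1605]
tool_rot: [[0.495, 0.003, 0.869], [-0.869, 0.001, 0.495], [-0.0, -1.0, 0.003]]
ft_force: [0.4, -0.3, -1.8]
opening: 0.0077
```

```bash
cat > lat.py <<'E'
from h import *
np.set_printoptions(precision=4,suppress=True)
s=bot.sense();t=np.array(s["tool_pos"]);print("lat",t[:2]@[.4955,-.8686],"along",t[:2]@[.8686,.4955],"z",t[2],s["ft_force"],"f lat",np.array(s["ft_force"])[:2]@[.4955,-.8686],s["opening"],s["time"])
E
python3 lat.py
```

```text
lat -0.04181468710909178 along 0.6083093503418259 z 0.16052581748808634 [ 0.4326 -0.3203 -1.7607] f lat 0.4925868918194336 0.007684494571637083 34.4833
```

send_rows(increments="1 0.002 -0.0035 -0.0025 0;1 0.003 -0.0052 0 0;1 0.003 -0.0052 0 0;1 0.003 -0.0052 0 0;1 0.003 -0.0052 0 0;1 0.003 -0.0052 0 0;1 0.003 -0.0052 0 0;1 0 0 0 0")

```text
time: 35.15
tool_pos: [0.5278, 0.3013, 0.1559]
tool_rot: [[0.494, 0.0, 0.87], [-0.87, -0.001, 0.494], [0.001, -1.0, -0.0]]
ft_force: [0.2, 0.3, -1.8]
opening: 0.0078
```

```bash
python3 lat.py
```

```text
lat -0.00013968133085218826 along 0.6077394299112125 z 0.15586499756830857 [ 0.1834  0.3001 -1.7545] f lat -0.16976252827391564 0.007808191224212047 35.15
```

send_rows(increments="1 0 0 0.002 0;1 0.002 -0.0034 0 0;1 0.002 -0.0034 0 0;1 0.001 -0.0018 0 0;1 0 0 0 0;1 0 0 0 0")

```text
time: 35.65
tool_pos: [0.5321, 0.2939, 0.1578]
tool_rot: [[0.495, -0.0, 0.869], [-0.869, 0.0, 0.495], [-0.0, -1.0, -0.0]]
ft_force: [-0.6, 0.2, -0.8]
opening: 0.0073
```

```bash
python3 lat.py
```

```text
lat 0.008359574492547709 along 0.607800621604736 z 0.15784859197384674 [-0.6202  0.2468 -0.7558] f lat -0.5216325149776848 0.007342956903085824 35.65
```

send_rows(increments="1 0.001 -0.0018 0 0;1 0.001 -0.0018 0 0;1 0.001 -0.0017 0 0;1 0 0 0 0;1 0 0 0 0")

```text
time: 36.07
tool_pos: [0.5351, 0.2885, 0.1579]
tool_rot: [[0.495, -0.0, 0.869], [-0.869, -0.0, 0.495], [-0.0, -1.0, -0.0]]
ft_force: [0.6, 0.0, -1.6]
opening: 0.0076
```

```bash
python3 lat.py
```

```text
lat 0.014529258654872422 along 0.6077937880093278 z 0.15788967213140426 [ 0.6382  0.0358 -1.6124] f lat 0.28512870975681925 0.007550307001380808 36.0667
```

send_rows(increments="1 0.0007 -0.0013 0 0;1 0.0007 -0.0013 0 0;1 0 0 0 0;1 0 0 0 0")

```text
time: 36.4
tool_pos: [0.5359, 0.2873, 0.1579]
tool_rot: [[0.496, -0.001, 0.868], [-0.868, 0.002, 0.496], [-0.003, -1.0, 0.0]]
ft_force: [-2.5, 4.7, -1.1]
opening: 0.0075
```

```bash
python3 lat.py
python3 - <<'E'
from h import *
s=bot.sense();print(np.array(s["ft_torque"]))
E
```

```text
lat 0.01595638691431209 along 0.607821676307222 z 0.1578503120166757 [-2.4964  4.7478 -1.0889] f lat -5.360911268292155 0.007462634106866882 36.4
[1.0239547 0.3894361 0.0016944]
```

send_rows(increments="1 -0.0017 0.003 0 0;1 -0.0017 0.0029 0 0;1 0 0 0 0;1 0 0 -0.003 0;1 0 0 -0.003 0;1 0 0 -0.002 0;1 0 0 -0.002 0;1 0 0 0 0;1 0 0 0 0")

```text
time: 37.15
tool_pos: [0.533, 0.2918, 0.1477]
tool_rot: [[0.495, -0.0, 0.869], [-0.869, -0.0, 0.495], [0.0, -1.0, -0.0]]
ft_force: [-0.5, -0.5, -1.5]
opening: 0.0076
```

```bash
python3 lat.py
```

```text
lat 0.01065285007896662 along 0.6076016257311745 z 0.14765968444637478 [-0.5282 -0.4805 -1.5415] f lat 0.15563446419058766 0.007591095443021998 37.15
```

send_rows(increments="1 0 0 -0.001 0;1 0 0 -0.001 0;1 0 0 -0.001 0;1 0 0 0 0;1 0 0 0 0")

```text
time: 37.57
tool_pos: [0.5332, 0.2922, 0.1465]
tool_rot: [[0.495, 0.002, 0.869], [-0.869, 0.001, 0.495], [-0.0, -1.0, 0.002]]
ft_force: [-2.4, -0.2, 5.4]
opening: 0.008
```

```bash
python3 lat.py
```

```text
lat 0.01041964475130214 along 0.6079597782965324 z 0.14650993986689964 [-2.4066 -0.1502  5.4262] f lat -1.0619864759219186 0.007970081403528501 37.5667
```

send_rows(increments="1 0 0 0.001 0;1 0 0 0 0;0.92 0 0 0 0;0.86 0 0 0 0;0.8 0 0 0 0;0.75 0 0 0 0;0.72 0 0 0 0;0.72 0 0 0 0;0.72 0 0 0 0;0.72 0 0 0 0")

```text
time: 38.4
tool_pos: [0.5331, 0.2919, 0.1458]
tool_rot: [[0.495, -0.0, 0.869], [-0.869, -0.0, 0.495], [0.0, -1.0, -0.0]]
ft_force: [0.2, -0.5, -0.1]
opening: 0.0233
```

```bash
python3 lat.py
cat > hang.py <<'E'
from h import *
import sys
for n in("top","side","wrist"):
    p=shot(n);cv2.imwrite(f"pics/h{sys.argv[1]}_{n}.png",p["frame"])
    for k in("panel_seat","panel_foot","panel_center"):print(n,k,[(np.round(d["location"],1).tolist(),round(d["p"],2)) for d in bot.tip_of(p,k)][:4])
    a=np.array([.8686,.4955,0]);nn=np.array([.4955,-.8686,0]);M=.6078*a+.0151*nn+np.array([0,0,.125])
    Z=np.array([0,0,1.])
    print(n,"exp seat",proj(p,M).round(1),"foot",proj(p,M-.08*Z).round(1),"ctr",proj(p,M-.01*Z).round(1),"corners",[proj(p,M+y*nn+x*Z).round(0).tolist() for x,y in((-.08,-.03),(-.08,.03),(.015,-.03),(.015,.03),(.06,-.014),(.06,.014))])
    f=p["frame"].astype(int);m=((f[...,0]>f[...,2]+35)&(f[...,0]>60)&(f[...,0]>f[...,1]+15)).astype(np.uint8)
    c=proj(p,M-.03*Z).astype(int);N,l,s,_=cv2.connectedComponentsWithStats(m)
    print(n,"blue boxes near",[s[i].tolist() for i in range(1,N) if s[i,4]>25 and abs(s[i,0]+s[i,2]/2-c[0])<60 and abs(s[i,1]+s[i,3]/2-c[1])<60])
E
python3 hang.py 1
```

```text
lat 0.01059464886706074 along 0.607695155263304 z 0.14578641270752438 [ 0.2001 -0.5338 -0.0513] f lat 0.5628585012228292 0.023349627363192696 38.4
top panel_seat [([152.1, 288.1], 0.93), ([436.0, 236.2], 0.76), ([125.0, 220.9], 0.66)]
top panel_foot [([419.9, 258.4], 0.85), ([148.9, 262.4], 0.84), ([127.0, 223.5], 0.67)]
top panel_center [([434.8, 239.0], 0.91), ([149.1, 284.1], 0.73), ([121.3, 221.8], 0.69)]
top exp seat [121.2 221.5] foot [129.4 222.3] ctr [122.3 221.6] corners [[121.0, 227.0], [138.0, 217.0], [111.0, 227.0], [128.0, 216.0], [110.0, 223.0], [119.0, 218.0]]
top blue boxes near [[123, 216, 10, 8, 39]]
side panel_seat [([328.7, 335.4], 0.93), ([227.2, 137.9], 0.7), ([187.9, 183.1], 0.65)]
side panel_foot [([305.7, 327.9], 0.58), ([225.4, 158.1], 0.52), ([205.4, 179.2], 0.49)]
side panel_center [([227.6, 145.2], 0.61), ([332.3, 333.1], 0.61), ([191.9, 177.8], 0.54)]
side exp seat [227.2 141. ] foot [228.  156.9] ctr [227.3 143. ] corners [[222.0, 155.0], [234.0, 159.0], [221.0, 136.0], [233.0, 140.0], [224.0, 128.0], [229.0, 130.0]]
side blue boxes near [[222, 139, 13, 21, 201]]
wrist panel_seat [([276.0, 256.5], 0.95), ([68.1, 137.1], 0.78)]
wrist panel_foot [([142.6, 183.7], 0.81)]
wrist panel_center [([74.8, 142.7], 0.86), ([276.8, 250.2], 0.84), ([278.6, 257.7], 0.73), ([283.1, 256.7], 0.2)]
wrist exp seat [281.1 259.1] foot [280.  214.8] ctr [280.9 251.6] corners [[280.0, 178.0], [280.0, 249.0], [282.0, 218.0], [281.0, 320.0], [283.0, 297.0], [283.0, 356.0]]
wrist blue boxes near [[270, 177, 17, 75, 1091]]
```

send_rows(increments="0.72 0 0 0.01 0;0.72 0 0 0.02 0;0.72 0 0 0.03 0;0.72 0 0 0.04 0;0.72 0 0 0.03 0;0.72 0.01 -0.02 0 0;0.72 0.01 -0.03 0 0;0.72 0 -0.03 0 0;0.72 0 -0.02 0 0;0.72 0 0 0 0;0.72 0 0 0 0;0.72 0 0 0 0")

```text
time: 40.0
tool_pos: [0.5531, 0.1925, 0.2766]
tool_rot: [[0.495, 0.001, 0.869], [-0.869, 0.001, 0.495], [-0.0, -1.0, 0.001]]
ft_force: [-1.0, -0.3, -0.1]
opening: 0.0234
```

```bash
python3 hang.py 2; python3 -c "
from h import *
p=shot('top')
print([(k,[(np.round(d['location'],1).tolist(),round(d['p'],2)) for d in bot.tip_of(p,k)][:2]) for k in('blue_cup','dish')]);print(bot.sense()['ft_force'],bot.sense()['tool_pos'])"
```

```text
top panel_seat [([121.4, 222.2], 0.53), ([148.7, 288.0], 0.39)]
top panel_foot [([423.3, 255.9], 0.83), ([149.1, 259.7], 0.6), ([128.7, 223.9], 0.56), ([124.2, 222.2], 0.5)]
top panel_center [([433.9, 237.5], 0.84), ([119.6, 221.8], 0.49)]
top exp seat [121.2 221.5] foot [129.4 222.3] ctr [122.3 221.6] corners [[121.0, 227.0], [138.0, 217.0], [111.0, 227.0], [128.0, 216.0], [110.0, 223.0], [119.0, 218.0]]
top blue boxes near []
side panel_seat [([333.3, 334.0], 0.8), ([229.2, 135.1], 0.77), ([189.9, 180.1], 0.55)]
side panel_foot [([207.2, 179.6], 0.85), ([304.4, 330.7], 0.81), ([228.6, 153.2], 0.74)]
side panel_center [([227.4, 144.5], 0.85), ([328.1, 333.6], 0.75), ([192.0, 178.2], 0.63)]
side exp seat [227.2 141. ] foot [228.  156.9] ctr [227.3 143. ] corners [[222.0, 155.0], [234.0, 159.0], [221.0, 136.0], [233.0, 140.0], [224.0, 128.0], [229.0, 130.0]]
side blue boxes near [[222, 136, 13, 25, 217]]
wrist panel_seat [([313.8, 90.0], 0.95), ([144.7, 44.3], 0.6)]
wrist panel_foot [([200.8, 84.5], 0.97), ([308.9, 93.9], 0.74), ([178.5, 242.8], 0.5)]
wrist panel_center [([154.2, 51.0], 0.67), ([313.1, 92.1], 0.57)]
wrist exp seat [316.4  92.7] foot [308.   96.5] ctr [315.1  93.3] corners [[309.0, 68.0], [307.0, 124.0], [320.0, 53.0], [317.0, 129.0], [327.0, 67.0], [326.0, 109.0]]
wrist blue boxes near [[311, 52, 13, 25, 229], [304, 65, 6, 11, 32], [306, 77, 6, 11, 38], [304, 97, 17, 32, 335]]
[('blue_cup', [([178.4, 150.5], 0.53)]), ('dish', [([326.9, 173.9], 0.61)])]
[-0.62955336 -0.03494216  1.12014304] [0.55308183 0.19191475 0.27587545]
```

```bash
python3 -c "
from workcell import bot
print(bot.sign_off())"
```

```text
the job is handed in; nothing more can be done
None
```

The job is done and was handed in at about 40 s on the robot's clock: the panel was laid in the gauge, squeezed, then hung on the stand. Two things went wrong along the way, below.

- **Laying:** I gripped the tab by its sides, tipped the panel on the bed's upper edge and let go. It settled with its foot against the ledge: a push down the slope met about 16 N and moved nothing. The measured corners fitted the expected pose to about 1–2 pixels.
- **Squeezing:** I pinched the orange post and slid the jaw until the panel sat against the fixed jaw. The push was held for about 1.5 s, at about 12 N total when it ended (about 9 N above friction).
- **Hanging:** I stood the panel up, gripped its tab by the faces and slid the slot over the pin until it touched the slot's inner end. I then centred it and lowered it until the pin took the weight, at the expected seat height, and let go.

**Last checks:** after release, the side and wrist pictures match a freely hanging panel to within a few pixels. In the top view I found no blue patch after retreating, so that view rests on the networks' points alone. The cup and dish are within 2–3 pixels of where they started, and the gripper was clear.

**What went wrong:**
- **Panel dropped:** while I was tipping it the first time, before the laying, the panel slipped out of the fingers and landed beside the gauge. I picked it up again and nothing else appeared to be disturbed.
- **Too hard a squeeze:** the jaw was already about 18 mm closed at the start, which I had not noticed. The push on the post, made through the fingers, reached about 60 N for a fraction of a second. I backed it off at once, and it stayed below the 120 N wrist limit. It was still well above the firm squeeze asked for. If finger contact counts towards the 40 N limit on the arm and gripper body, it broke that limit.

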